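Gauge two printed spool hubs and sort them

ROBOT

A 6-joint arm with a two-finger parallel gripper is mounted at the origin on the work surface. World frame = base frame: x ahead of the robot, y to its left, z up, the work surface at z = 0. Lengths are in m, angles in rad, forces in N, time in s.
With the tool pointing down it reaches from about 0.325 to 1 m from the base axis. Payload 5.1 kg.
Tool frame: the origin (TCP) lies midway between the tips of the shut fingers; the grasp point (between the pads) lies 19 mm behind it; z points along the fingers, x is the direction in which the jaws open and shut, and the axes are right-handed (so a half turn about z gives the same grasp; the last joint's range is limited). The gripper opens to 85 mm and grips with 20 to 120 N. Pads are 22 mm wide; open, the fingers measure 114 mm over their backs; the gripper's body (76 mm by 85 mm) begins 54 mm behind the grasp point. The pads swing forward as they close: fully open they stand 13 mm farther back than shut.
Start: joints at [-1.378, 0.124, 1.65, -0, 1.367, -0.083], TCP at [0.177, -0.625, 0.194] pointing down, gripper open.
Joint ranges: [-2.61, 2.61], [-1.02, 2.33], [0.03, 2.71], [-1.35, 4.49], [0.32, 2.68], [-2.91, 2.91]. Speed limits (rad/s): [2.57, 2.57, 3.14, 3.14, 3.14, 3.14].

INTERFACE

Orientations are given as a rotation vector (axis times angle).
In Python, from workcell import get_state, optics, arm, boxes_of, masks_of gives the robot as it stands. The module is installed in compiled form; this text tells all that it offers.
- The arm moves only by the tool send_rows, never from a script. Its argument "motion" is a list of rows, each an object of numbers: "x", "y", "z": the shift along the world's x, y, z in m; "wx", "wy", "wz": the turn, a rotation vector about the world's x, y, z in rad; "jaw": the opening, from -1 (shut) to 1 (fully open). A call has 1 to 5 rows; each row is the pose to reach, as a shift and turn from the pose commanded when the call began; what a row does not reach only later rows make up. A row lasts 1/8 s, in which the tool goes at most 62.5 mm and 10.7 degrees, less where a joint would pass 70% of its speed; a pose out of reach is approached as far as the arm can. A call with a gripper value outside its range is refused whole. The fingers move at their own pace and stop on an object; the grip force is fixed at half the most. Time passes only in rows, so rows that repeat a pose let the fingers close. It gives the time, the measured TCP pose, the force and the opening at its end, in the units of the state.
- get_state(): the state, without advancing time (a new reading comes with each control period).
- optics.snapshot(name): name is "side" or "top" or "wrist"; returns a dict with "image" (400x640x3 uint8, red, green, blue), "intrinsics" (3x3 intrinsics, pixels), "R" (3x3) and "t" (3): a world point X has camera coordinates R X + t. Camera axes: x right, y down, z forward; pixel columns grow to the right and rows downward; lengths in m; the calibration is good to about 2 mm. A picture is of the moment at which its call begins. There is no depth.
- arm.sign_off(): hands the job in, once; it reports no verdict.
Trained networks look in the newest picture that a camera, given by its name, has taken for a name from the list of things; names that differ only in an ending like _2 or _b are one class to them, and where a whole thing is asked for, a point or a joint stands for the part that bears it (a point fixed in the world has none). Each returns a list of dicts, best first, with "score" (0 to 1); they miss things now and then, are a little off and sometimes report something else, mostly with a low value. They report only what shows in the picture. A call takes as long as a camera call. They do not tell look-alikes from the thing itself.
- boxes_of(camera, thing): "at" ([x, y, z] in m, in world coordinates, good to about 4 mm: the middle of the surface that is visible of it).
- masks_of(camera, thing): "mask" (400x640 bool, what is visible of it).
The state is a dict: "time": time; "q": joint angles; "dq": joint speeds; "joint_efforts": joint torques, N m; "tool_pos": TCP position; "eef_rot": TCP orientation; "ft_force": force on the tool from outside, world axes, zero at the start; "wrist_torque": the same for the moment, N m; "width": finger opening in m.
Only numpy, scipy, OpenCV 4.12 (cv2) and the standard library are available. Lean on these libraries where they do the work, as an engineer would, in place of code of your own. Each camera call takes 0.05 s, during which the arm holds its last target.

TASK

Try the bores of the two printed spool hubs from above with the go plug gauge, gently and never forcing it, until it has gone in right to its shoulder in the one that is good: in the other it stops part-way. Put the gauge back in its stand, thread the good hub onto the axle's spindle, flange down and fully home on the base, and stand the tight one upright on the floor of the scrap tray. Leave everything else where it lies.

Things in the scene. Friction and masses are not known exactly. Their poses are not given: they have to be found in the camera images.
- hub_a_grip (a point): Hub A: one of two outwardly identical grey printed spool hubs standing on the mat: round barrel 40 mm across on a foot flange 56 mm across and 6 mm thick, 40 mm tall in all, 110 g, a vertical bore right through. This point lies on the bore's axis, 28 mm above the underside, 12 mm below the top: a good height to grip the barrel, clear of the flange. z points up.
- hub_b_grip (a point): Hub B: the twin of hub A, same description; this point likewise on the bore's axis, 28 mm above the underside.
- hub_a: Hub A itself; origin at the centre of its underside. In both hubs the top mouth of the bore is 17.4 mm wide. In the good hub it is no narrower all through and the plug goes in to its shoulder; in the tight one it narrows to 13 mm from 8 mm below the top and the plug stops there. Either hub may be the good one, whatever its name, and one always is.
- hub_b: Hub B itself; origin at the centre of its underside.
- gauge_grip (a point): Centre of the upright round handle of the go plug gauge, 24 mm across and 50 mm long, gripped from above. This point lies on the axis, 25 mm above the shoulder where handle meets plug and 61 mm above the tip. z points from tip to handle.
- gauge_tip (a point): Centre of the tip (lower end) of the gauge's plug.
- gauge: The whole gauge, 86 mm long, 140 g; origin at the tip. Its steel plug below the handle is 16 mm across and 36 mm long, with a 2 mm chamfer at the tip. It starts upright in its stand, the shoulder resting on the stand's top, so the tip is 2 mm above the table.
- stand: Fixed black gauge stand, 70 x 70 mm, 38 mm tall, with a vertical through hole 20 mm wide at its centre, where the plug stands. Origin at the centre of its underside, on the table.
- axle_seat (a point): Fixed spool axle: aluminium base 90 x 90 mm, 12 mm thick, with an upright steel spindle 15 mm across that rises 46 mm above the base, its top chamfered (9 mm across at the very top). This point is on the spindle's axis at the top face of the base, where a hub comes to rest. The tight hub cannot go down it.
- tray_floor (a point): Fixed white scrap tray, 120 x 120 mm outside, 112 mm inside, walls 25 mm tall, floor 4 mm thick. This point is the centre of its inner floor.
- mat: Fixed dark rubber work mat on which the hubs stand, 116 x 360 mm, 3 mm thick, lying flat on the table; origin at the middle of its underside.
- glue_jar: Bystander: white screw-top jar, 40 mm across, 55 mm tall; origin at the centre of its underside.
- wrench: Bystander: small steel spanner lying flat, 120 mm long, 38 mm wide at the jaw, 8 mm thick; origin at the centre of its underside.
- screwdriver: Bystander: screwdriver lying flat, 160 mm long, handle 26 mm thick; origin at the centre of its underside.
- test_print: Bystander: little printed arch, 30 x 8 mm, 24 mm tall; origin at the centre of its underside.
- screw_jar: Bystander: glass screw jar, 44 mm across, 50 mm tall; origin at the centre of its underside.
- nozzle_box: Bystander: cardboard box 60 x 45 mm, 30 mm tall; origin at the centre of its underside.
Things that resemble listed ones, but are neither listed nor needed, are in the scene too. Leave any turquoise look-alike of the hub_b alone.

How it is judged:
By the outcome, as a careful person would: the job done as asked, in the order asked, and still so for the second after the job is handed in, with the robot touching nothing.
It also fails if it takes over 72 s, if anything falls off the work surface, if the arm or the gripper's body presses on something with over 40 N, if the wrist force passes 120 N, or if a joint passes its speed limit or range.

## Working session

There is one attempt and no reset: what is moved stays moved. The work goes in short steps, Python scripts to look and compute and a tool call to move; the robot and the scene stay as the last step left them, time stands still between calls to the robot, and variables do not carry over. Pictures are saved under pics/ and viewed, and the job is handed in when it is done.

Besides the shell and the picture viewer there is one more tool, called after ">>>" as name(argument=value, ...), one argument or row to a line, values as JSON. send_rows: Moves the arm, as the interface text tells. Its arguments: {"type":"object","properties":{"motion":{"type":"array"}},"required":["motion"]}

```bash
mkdir -p pics
cat > h.py <<'E'
import numpy as np, cv2
from workcell import get_state, optics, arm, boxes_of, masks_of
def snap(cam,fn):
    s=optics.snapshot(cam); cv2.imwrite(f'pics/{fn}.png',s['image'][:,:,::-1]); return s
def back(s,u,v,z):
    K,R,t=map(np.array,(s['intrinsics'],s['R'],s['t']))
    d=R.T@np.linalg.inv(K)@np.array([u,v,1.]); c=-R.T@t
    return c+d*(z-c[2])/d[2]
def proj(s,X):
    K,R,t=map(np.array,(s['intrinsics'],s['R'],s['t']))
    p=K@(R@np.array(X)+t); return p[:2]/p[2]
E
python3 - <<'E'
from h import *
np.set_printoptions(precision=4,suppress=True)
st=get_state(); print(st['time'],st['tool_pos'],st['eef_rot'],st['width'])
for c in ('top','side','wrist'):
    s=snap(c,c+'0'); print(c,-np.array(s['R']).T@np.array(s['t']))
    if c=='wrist':continue
    for n in ('hub_a','gauge','stand','axle_seat','tray_floor','mat'):
        try:
            for b in boxes_of(c,n)[:5]: print(c,n,round(b['score'],2),np.array(b['at']),proj(s,b['at']).round())
        except Exception as e: print(n,e)
print(get_state()['time'])
E
```

```text
0.0 [ 0.1768 -0.6248  0.1925] [-2.5046  1.8941  0.0026] 0.08518385957237279
top [ 0.4314 -0.0005  1.4734]
top hub_a 0.73 [ 0.4745 -0.3164  0.0252] [432. 212.]
top hub_a 0.68 [ 0.3186 -0.1162  0.0264] [359. 266.]
top hub_a 0.68 [ 0.2566 -0.2364  0.0273] [402. 290.]
top hub_a 0.63 [ 0.3309 -0.3422  0.029 ] [440. 264.]
top hub_a 0.59 [ 0.4214 -0.1083  0.0186] [357. 229.]
top gauge 0.62 [0.5715 0.2578 0.092 ] [223. 169.]
top stand 0.88 [0.5688 0.2586 0.0338] [227. 172.]
top axle_seat 0.94 [ 0.5976 -0.0118  0.0093] [324. 166.]
top tray_floor 0.91 [ 0.5994 -0.278   0.0049] [418. 168.]
top mat 0.73 [0.4468 0.0024 0.004 ] [318. 219.]
top mat 0.3 [0.7367 0.0005 0.0236] [321. 116.]
side [0.0046 0.7391 0.5878]
side hub_a 0.96 [0.4592 0.0838 0.0227] [307. 254.]
side hub_a 0.93 [ 0.3233 -0.3375  0.0227] [440. 192.]
side hub_a 0.84 [ 0.4619 -0.3107  0.0176] [388. 184.]
side hub_a 0.56 [ 0.4159 -0.0948  0.0283] [366. 220.]
side hub_a 0.56 [ 0.3119 -0.1097  0.0256] [410. 231.]
side gauge 0.39 [0.4484 0.0054 0.0224] [331. 238.]
side stand 0.64 [0.5556 0.2801 0.0364] [205. 283.]
side axle_seat 0.73 [ 0.5907 -0.0057  0.0167] [282. 220.]
side tray_floor 0.58 [ 0.6039 -0.2788  0.0105] [337. 178.]
side mat 0.63 [0.4359 0.0483 0.0082] [325. 255.]
wrist [ 0.2466 -0.6056  0.3743]
0.75
```

View pics/top0.png

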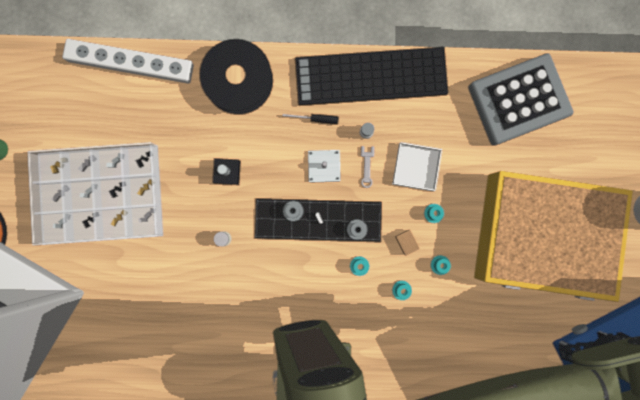

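View pics/side0.png

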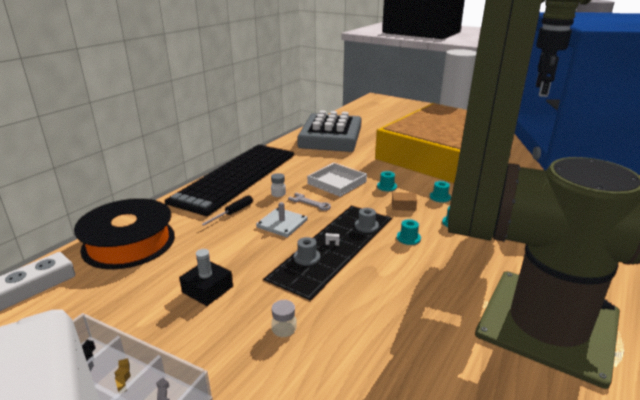

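The top view shows the candidates: grey hubs on the mat at (292,211) and (357,230), and turquoise look-alikes at (359,266), (402,290), (434,213) and (441,265), which are excluded. The gauge in its stand is at (226,171), the axle at (323,165) and the tray at (417,167).

Run:
```python
from h import *
from scipy.spatial.transform import Rotation as Ro
np.set_printoptions(precision=4,suppress=True)
st=get_state(); print(Ro.from_rotvec(st['eef_rot']).as_matrix())
s=snap('top','top1'); im=s['image']
cr=np.hstack([cv2.resize(im[150:250,205:265],None,fx=4,fy=4,interpolation=cv2.INTER_CUBIC),cv2.resize(im[150:250,265:395],None,fx=4,fy=4,interpolation=cv2.INTER_CUBIC)])
cv2.imwrite('pics/crop1.png',cr[:,:,::-1])
for n in ('hub_a','gauge','stand','axle_seat','tray_floor','mat'):
    for m in masks_of('top',n)[:6]:
        k=m['mask'].astype(np.uint8); ys,xs=np.nonzero(k); print(n,round(m['score'],2),xs.mean().round(1),ys.mean().round(1),k.sum(),xs.min(),xs.max(),ys.min(),ys.max(), im[k>0].mean(0).round())
for (u,v,z) in [(292.5,210.5,.043),(357,230,.043),(223.5,169.5,.088),(226.5,171.5,.038),(323,165,.058),(417,167,.004)]:
    print(u,v,back(s,u,v,z))
w=optics.snapshot('wrist'); print(w['R'],w['t'],w['intrinsics'])
```

```text
[[ 0.2723 -0.9622  0.    ]
 [-0.9622 -0.2723  0.    ]
 [-0.     -0.     -1.    ]]
hub_a 0.86 432.6 212.8 274 424 442 204 222 [ 65. 143. 138.]
hub_a 0.84 358.8 266.1 276 350 368 257 275 [ 75. 157. 152.]
hub_a 0.71 401.5 289.7 270 393 411 280 299 [ 66. 149. 145.]
hub_a 0.61 356.2 229.2 283 347 366 220 239 [124. 128. 127.]
hub_a 0.51 439.6 264.9 319 430 450 255 274 [ 66. 135. 129.]
hub_a 0.49 292.0 210.4 251 283 301 202 219 [127. 131. 131.]
gauge 0.48 223.1 170.0 100 218 229 165 175 [161. 165. 163.]
gauge 0.34 416.8 166.3 1866 393 441 143 190 [202. 200. 196.]
stand 0.68 226.2 171.6 659 212 240 158 185 [65. 61. 58.]
axle_seat 0.89 323.7 165.7 1013 308 340 150 181 [200. 202. 200.]
tray_floor 0.89 416.5 166.4 1850 393 440 143 190 [202. 200. 196.]
mat 0.92 316.4 219.7 4639 254 381 198 241 [55. 52. 50.]
292.5 210.5 [0.4673 0.072  0.043 ]
357 230 [ 0.4185 -0.1074  0.043 ]
223.5 169.5 [0.5708 0.2579 0.088 ]
226.5 171.5 [0.5705 0.2587 0.038 ]
323 165 [ 0.594  -0.0086  0.058 ]
417 167 [ 0.6021 -0.2765  0.004 ]
[[ 0.2724 -0.9622  0.0003]
 [-0.9224 -0.261   0.2846]
 [-0.2737 -0.0778 -0.9587]] [-0.65   -0.0371  0.3792] [[322.8148   0.     313.0626]
 [  0.     322.8148 205.6729]
 [  0.       0.       1.    ]]
```

View pics/crop1.png

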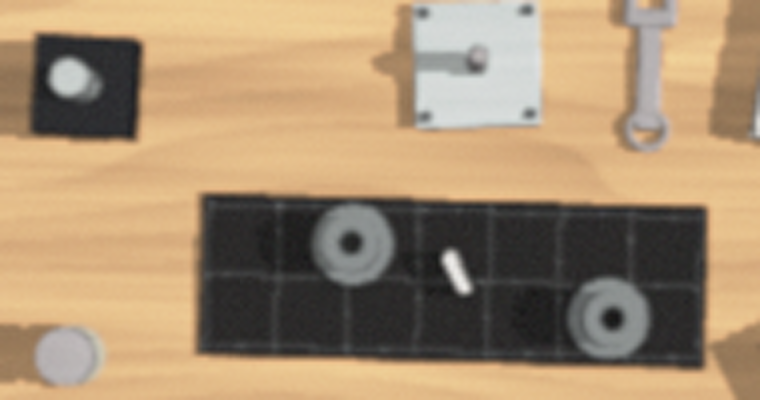

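View pics/wrist0.png

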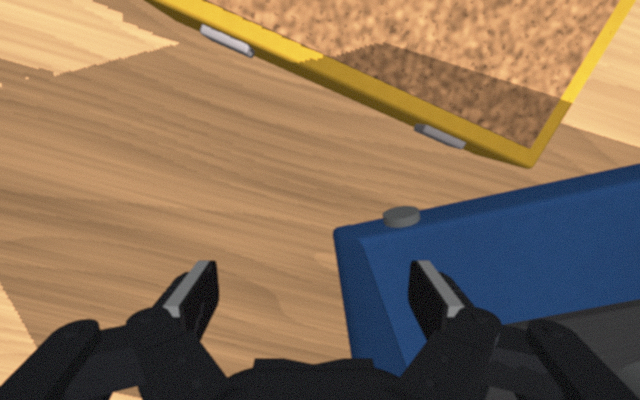

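>>> send_rows(
  motion=[
    {"x": 0.024,"y": 0.055,"z": 0.005,"wz": -0.1},
    {"x": 0.048,"y": 0.11,"z": 0.01,"wz": -0.2},
    {"x": 0.072,"y": 0.165,"z": 0.015,"wz": -0.276},
    {"x": 0.096,"y": 0.22,"z": 0.02,"wz": -0.276},
    {"x": 0.12,"y": 0.275,"z": 0.025,"wz": -0.276},
  ],
)

```text
validation failed for argument at $.mo...
```

>>> send_rows(
  motion=[
    {"x": 0.024,"y": 0.055},
    {"x": 0.048,"y": 0.11},
    {"x": 0.072,"y": 0.165},
    {"x": 0.096,"y": 0.22},
    {"x": 0.12,"y": 0.275},
  ],
)

```text
validation failed for argument at $.mo...
```

>>> send_rows(
  motion=[
    {"x": 0.024,"y": 0.055},
    {"x": 0.024,"y": 0.055},
  ],
)

```text
validation failed for argument at $.mo...
```

```bash
cat >> h.py <<'E'
import pickle
from scipy.spatial.transform import Rotation as Ro
np.set_printoptions(precision=4,suppress=True)
E
python3 - <<'E'
from h import *
st=get_state(); print(st['time'],st['tool_pos'],Ro.from_rotvec(st['eef_rot']).as_matrix(),st['ft_force'])
s=snap('wrist','w1'); pickle.dump(s,open('w1.pkl','wb'))
for n in ('hub_a','gauge','axle_seat','tray_floor'):
    for m in masks_of('wrist',n)[:6]:
        k=m['mask']; ys,xs=np.nonzero(k); print(n,round(m['score'],2),xs.mean().round(1),ys.mean().round(1),k.sum(),s['image'][k].mean(0).round())
E
```

```text
1.15 [ 0.177  -0.6254  0.1938] [[ 0.2723 -0.9622 -0.    ]
 [-0.9622 -0.2723  0.    ]
 [-0.     -0.     -1.    ]] [0.3441 0.1877 0.6425]
```

View pics/w1.png

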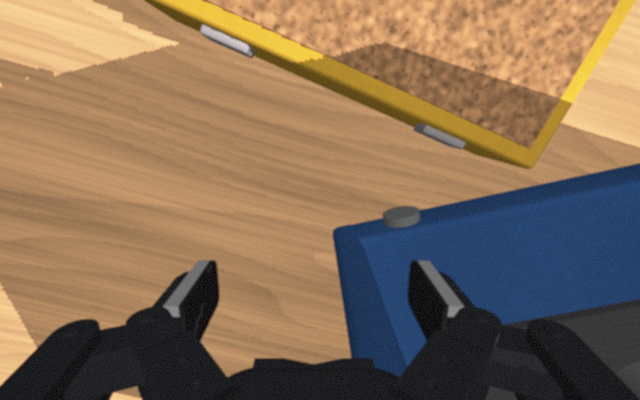

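The move calls were refused, so the arm hasn't moved. The rows probably need every key, so I'll send the full set.

>>> send_rows(
  motion=[
    {"x": 0.024,"y": 0.055,"z": 0.005,"wx": 0,"wy": 0,"wz": -0.1,"jaw": 1},
    {"x": 0.048,"y": 0.11,"z": 0.01,"wx": 0,"wy": 0,"wz": -0.2,"jaw": 1},
    {"x": 0.072,"y": 0.165,"z": 0.015,"wx": 0,"wy": 0,"wz": -0.276,"jaw": 1},
    {"x": 0.096,"y": 0.22,"z": 0.02,"wx": 0,"wy": 0,"wz": -0.276,"jaw": 1},
    {"x": 0.12,"y": 0.275,"z": 0.025,"wx": 0,"wy": 0,"wz": -0.276,"jaw": 1},
  ],
)

```text
time: 2.02
tool_pos: [0.2974, -0.3487, 0.2192]
eef_rot: [-2.22, 2.222, -0.001]
ft_force: [0.9, -0.1, 0.4]
width: 0.085
```

>>> send_rows(
  motion=[
    {"x": 0.024,"y": 0.055,"z": 0,"wx": 0,"wy": 0,"wz": 0,"jaw": 1},
    {"x": 0.048,"y": 0.11,"z": 0,"wx": 0,"wy": 0,"wz": 0,"jaw": 1},
    {"x": 0.072,"y": 0.165,"z": 0,"wx": 0,"wy": 0,"wz": 0,"jaw": 1},
    {"x": 0.096,"y": 0.22,"z": 0,"wx": 0,"wy": 0,"wz": 0,"jaw": 1},
    {"x": 0.12,"y": 0.275,"z": 0,"wx": 0,"wy": 0,"wz": 0,"jaw": 1},
  ],
)

```text
time: 2.65
tool_pos: [0.4175, -0.0736, 0.2193]
eef_rot: [-2.221, 2.221, -0.003]
ft_force: [0.4, 0.4, -0.0]
width: 0.0854
```

>>> send_rows(
  motion=[
    {"x": 0.024,"y": 0.055,"z": 0,"wx": 0,"wy": 0,"wz": 0,"jaw": 1},
    {"x": 0.024,"y": 0.055,"z": 0,"wx": 0,"wy": 0,"wz": 0,"jaw": 1},
  ],
)

```text
time: 2.9
tool_pos: [0.4417, -0.0169, 0.219]
eef_rot: [-2.229, 2.213, 0.0]
ft_force: [0.2, -0.7, -0.4]
width: 0.0852
```

Run:
```python
from h import *
st=get_state(); print(st['time'],st['tool_pos'],Ro.from_rotvec(st['eef_rot']).as_matrix(),st['ft_force'])
s=snap('wrist','w2'); pickle.dump(s,open('w2.pkl','wb'))
for n in ('hub_a','axle_seat'):
    for m in masks_of('wrist',n)[:6]:
        k=m['mask']; ys,xs=np.nonzero(k); print(n,round(m['score'],2),xs.mean().round(1),ys.mean().round(1),k.sum(),s['image'][k].mean(0).round())
```

```text
2.9 [ 0.4417 -0.0169  0.219 ] [[ 0.007  -1.      0.0002]
 [-1.     -0.007   0.0006]
 [-0.0006 -0.0002 -1.    ]] [ 0.1918 -0.6974 -0.3749]
hub_a 0.89 578.0 147.0 2510 [ 40. 112. 109.]
hub_a 0.83 480.9 297.8 560 [ 51. 118. 112.]
hub_a 0.82 391.2 264.5 1524 [ 41. 121. 117.]
hub_a 0.67 389.1 188.0 1541 [100. 102. 102.]
hub_a 0.57 239.5 148.0 1707 [112. 114. 114.]
axle_seat 0.62 310.7 35.8 6077 [180. 181. 180.]
```

View pics/w2.png

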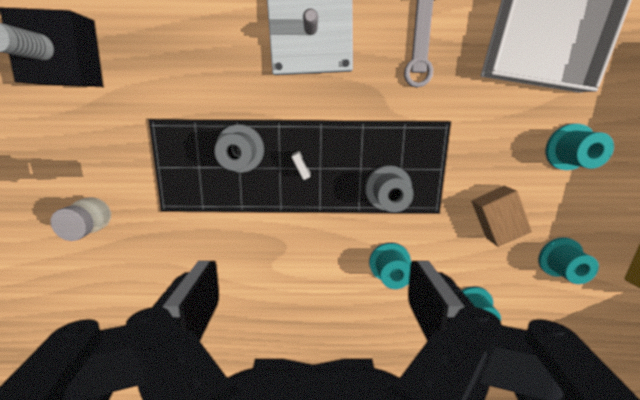

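Run:
```python
from h import *
s=pickle.load(open('w2.pkl','rb')); im=s['image']
a=cv2.resize(im[120:180,205:275],None,fx=5,fy=5,interpolation=cv2.INTER_CUBIC)
b=cv2.resize(im[160:220,360:430],None,fx=5,fy=5,interpolation=cv2.INTER_CUBIC)
# overlay predicted circles
def ov(img,u0,v0,c,r,z,col):
    for th in np.linspace(0,2*np.pi,60):
        p=proj(s,[c[0]+r*np.cos(th),c[1]+r*np.sin(th),z]); x=int((p[0]-u0+.5)*5);y=int((p[1]-v0+.5)*5)
        cv2.circle(img,(x,y),1,col,-1)
for nm,img,u0,v0,uv in(('L',a,205,120,(235.5,151)),('R',b,360,160,(395.5,194.5))):
    P=back(s,*uv,.043); print(nm,P)
cv2.imwrite('pics/crop2.png',np.hstack([a,b])[:,:,::-1])
```

```text
L [0.4702 0.0685 0.043 ]
R [ 0.4223 -0.1109  0.043 ]
```

View pics/crop2.png

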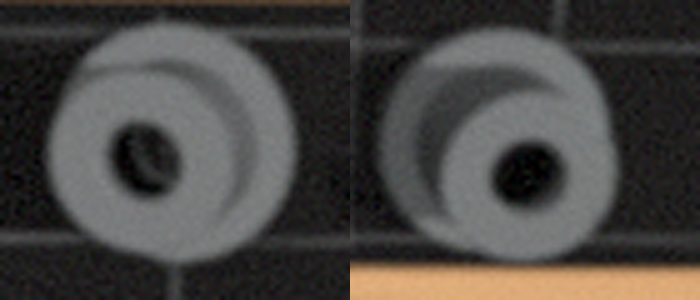

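>>> send_rows(
  motion=[
    {"x": 0.025,"y": 0.054,"z": 0,"wx": 0,"wy": 0,"wz": 0,"jaw": 1},
    {"x": 0.05,"y": 0.108,"z": 0,"wx": 0,"wy": 0,"wz": 0,"jaw": 1},
    {"x": 0.075,"y": 0.162,"z": 0,"wx": 0,"wy": 0,"wz": 0,"jaw": 1},
    {"x": 0.1,"y": 0.216,"z": -0.01,"wx": 0,"wy": 0,"wz": 0,"jaw": 1},
    {"x": 0.125,"y": 0.27,"z": -0.03,"wx": 0,"wy": 0,"wz": 0,"jaw": 1},
  ],
)

```text
time: 3.68
tool_pos: [0.5682, 0.2491, 0.1901]
eef_rot: [-2.216, 2.224, -0.003]
ft_force: [0.3, -0.0, 1.4]
width: 0.0857
```

>>> send_rows(
  motion=[
    {"x": 0,"y": 0,"z": 0,"wx": 0,"wy": 0,"wz": 0,"jaw": 1},
  ],
)

```text
time: 3.8
tool_pos: [0.5659, 0.2496, 0.1852]
eef_rot: [2.218, -2.218, -0.004]
ft_force: [0.1, -0.5, -0.1]
width: 0.0855
```

Run:
```python
from h import *
st=get_state(); print(st['time'],st['tool_pos'],Ro.from_rotvec(st['eef_rot']).as_matrix(),st['ft_force'])
s=snap('wrist','w3'); pickle.dump(s,open('w3.pkl','wb')); print(proj(s,st['tool_pos']),proj(s,[.5707,.258,.088]),proj(s,[.5707,.258,.038]))
for n in ('gauge',):
    for m in masks_of('wrist',n)[:3]:
        k=m['mask']; ys,xs=np.nonzero(k); print(n,round(m['score'],2),xs.mean().round(1),ys.mean().round(1),k.sum(),s['image'][k].mean(0).round())
```

```text
3.8 [0.5659 0.2496 0.1852] [[ 0.0002 -1.     -0.0055]
 [-1.     -0.0002 -0.0017]
 [ 0.0017  0.0055 -1.    ]] [ 0.0653 -0.4528 -0.1456]
[313.1322 235.8267] [303.3948 189.0299] [304.6967 177.3755]
gauge 0.58 300.3 181.1 808 [132. 133. 132.]
gauge 0.39 606.9 293.5 2398 [68. 68. 68.]
```

View pics/w3.png

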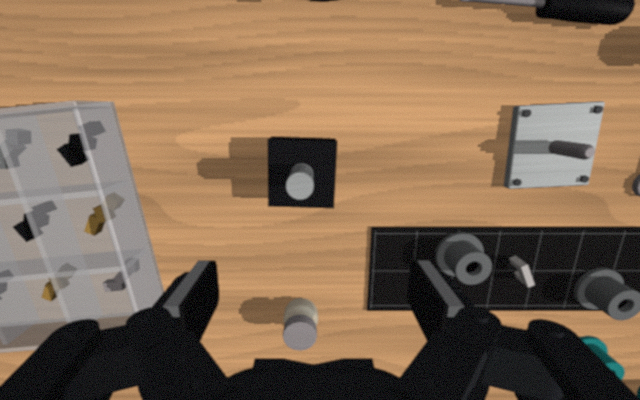

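Run:
```python
from h import *
s=pickle.load(open('w3.pkl','rb')); im=s['image']
a=cv2.resize(im[125:215,255:350],None,fx=6,fy=6,interpolation=cv2.INTER_CUBIC)
cv2.imwrite('pics/crop3.png',a[:,:,::-1])
for uv,z in (((300,187.5),.088),((302,173),.038)): print(back(s,*uv,z))
```

```text
[0.5721 0.261  0.088 ]
[0.5753 0.2607 0.038 ]
```

View pics/crop3.png

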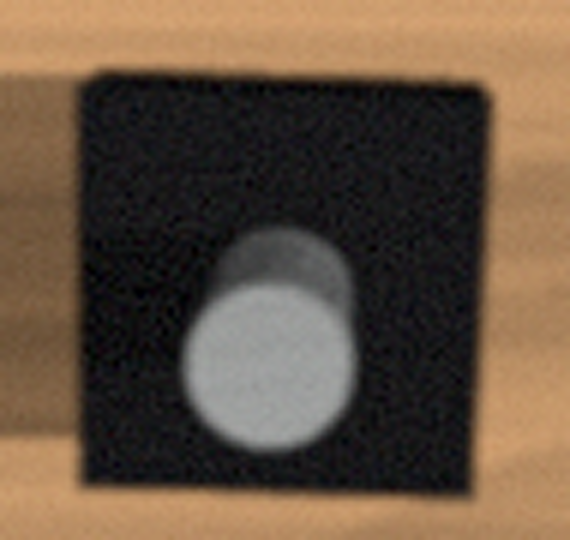

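>>> send_rows(
  motion=[
    {"x": 0.004,"y": 0.005,"z": -0.037,"wx": 0,"wy": 0,"wz": 0,"jaw": 1},
    {"x": 0.007,"y": 0.0095,"z": -0.074,"wx": 0,"wy": 0,"wz": 0,"jaw": 1},
    {"x": 0.007,"y": 0.0095,"z": -0.074,"wx": 0,"wy": 0,"wz": 0,"jaw": 0.2},
    {"x": 0.007,"y": 0.0095,"z": -0.074,"wx": 0,"wy": 0,"wz": 0,"jaw": 0.2},
  ],
)

```text
time: 4.4
tool_pos: [0.574, 0.2578, 0.1174]
eef_rot: [-2.217, 2.222, -0.002]
ft_force: [-0.2, -0.5, -0.0]
width: 0.0526
```

Run:
```python
from h import *
st=get_state(); print(st['time'],st['tool_pos'],st['width'],Ro.from_rotvec(st['eef_rot']).as_matrix()[:,0])
s=snap('wrist','w4'); pickle.dump(s,open('w4.pkl','wb')); print(proj(s,st['tool_pos']))
side=snap('side','s4');pickle.dump(side,open('s4.pkl','wb'))
```

```text
4.4 [0.574  0.2578 0.1174] 0.05262727665517104 [-0.002  -1.     -0.0009]
[313.1331 235.816 ]
```

View pics/w4.png

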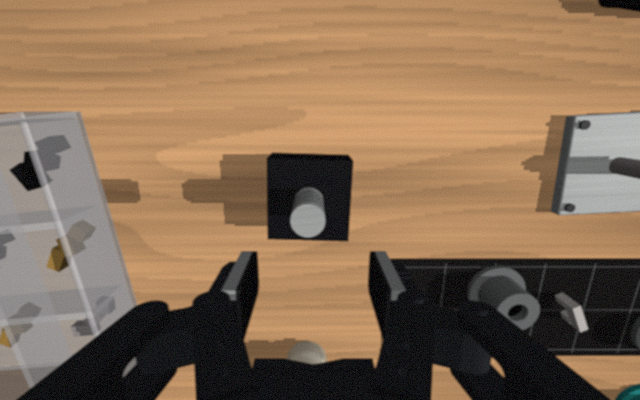

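View pics/s4.png

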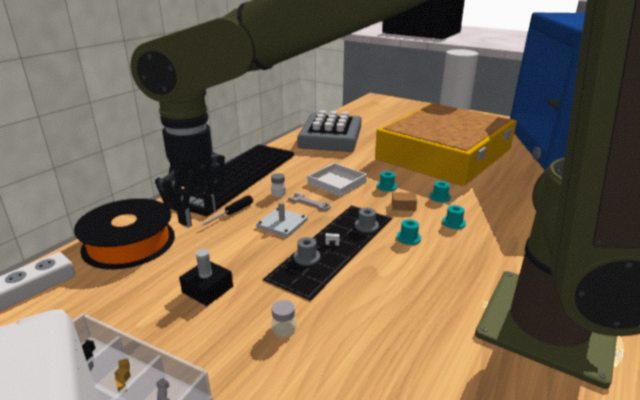

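Run:
```python
from h import *
s=pickle.load(open('w4.pkl','rb')); im=s['image']; sd=pickle.load(open('s4.pkl','rb'))
print('side proj TCP',proj(sd,[.573,.2595,.117]),'handle top',proj(sd,[.5725,.2595,.088]), proj(sd,[.5725,.2595,.038]))
a=cv2.resize(im[150:290,225:405],None,fx=3,fy=3,interpolation=cv2.INTER_CUBIC)
b=cv2.resize(sd['image'][140:300,140:240],None,fx=2.625,fy=2.625,interpolation=cv2.INTER_CUBIC)
cv2.imwrite('pics/crop4.png',np.hstack([a,b])[:,:,::-1])
for uv in ((308,221),(308,219)): print(back(s,*uv,.088))
```

```text
side proj TCP [200.8845 238.3544] handle top [202.9518 251.4861] [206.0408 273.0258]
[0.5733 0.2613 0.088 ]
[0.5747 0.2613 0.088 ]
```

View pics/crop4.png

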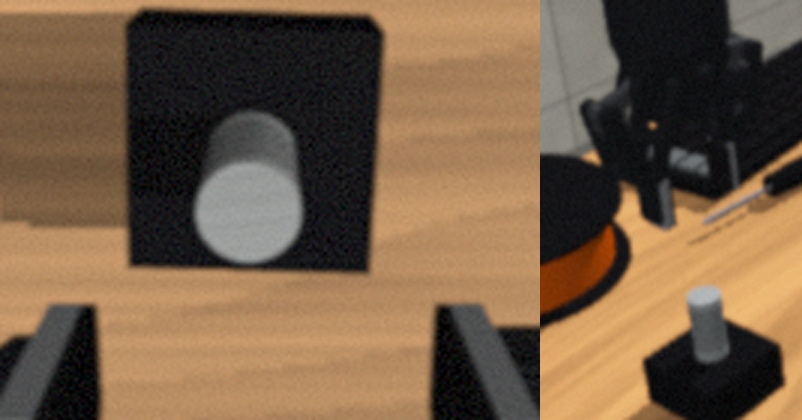

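Run:
```python
from h import *
sd=pickle.load(open('s4.pkl','rb'));s=pickle.load(open('w4.pkl','rb'))
print(-np.array(s['R']).T@np.array(s['t']), get_state()['tool_pos'])
for z in (.117,.13,.145,.16):
    print(z,[proj(sd,[.574,.2595+d,z]).round(1) for d in(-.028,.028)],[proj(s,[.574+.011,.2595+d,z]).round(1) for d in(-.0263,.0263)])
a=cv2.resize(sd['image'][130:250,130:250],None,fx=5,fy=5,interpolation=cv2.INTER_CUBIC)
cv2.imwrite('pics/crop5.png',np.clip(a[:,:,::-1].astype(float)*1.6,0,255))
```

```text
[0.6459 0.2575 0.298 ] [0.5745 0.2585 0.118 ]
0.117 [array([211.4, 231.3]), array([189. , 245.4])] [array([354.7, 218.2]), array([265.7, 218.4])]
0.13 [array([210.7, 225.4]), array([188. , 239.4])] [array([357.6, 225.7]), array([262.4, 225.9])]
0.145 [array([209.8, 218.5]), array([186.9, 232.2])] [array([361.5, 235.8]), array([257.9, 236. ])]
0.16 [array([208.9, 211.5]), array([185.7, 225. ])] [array([366.1, 247.8]), array([252.6, 248. ])][ WARN:0@0.564] global loadsave.cpp:1063 imwrite_ Unsupported depth image for selected encoder is fallbacked to CV_8U.
```

View pics/crop5.png

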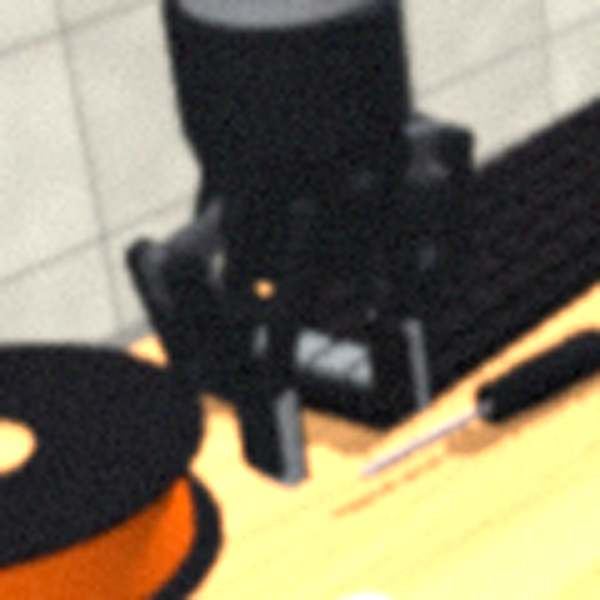

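>>> send_rows(
  motion=[
    {"x": 0.001,"y": 0.0035,"z": -0.02,"wx": 0,"wy": 0,"wz": 0,"jaw": 0.2},
    {"x": 0.001,"y": 0.0035,"z": -0.04,"wx": 0,"wy": 0,"wz": 0,"jaw": 0.2},
    {"x": 0.001,"y": 0.0035,"z": -0.06,"wx": 0,"wy": 0,"wz": 0,"jaw": 0.2},
    {"x": 0.001,"y": 0.0035,"z": -0.065,"wx": 0,"wy": 0,"wz": 0,"jaw": 0.2},
  ],
)

```text
time: 5.0
tool_pos: [0.5718, 0.2617, 0.0464]
eef_rot: [2.218, -2.218, -0.004]
ft_force: [0.4, 0.3, 0.0]
width: 0.0515
```

Run:
```python
from h import *
st=get_state(); print(st['time'],st['tool_pos'],st['width'],st['ft_force'])
s=snap('wrist','w5'); pickle.dump(s,open('w5.pkl','wb')); 
sd=snap('side','s5');pickle.dump(sd,open('s5.pkl','wb'))
a=cv2.resize(s['image'][150:320,200:420],None,fx=1.8,fy=1.8,interpolation=cv2.INTER_CUBIC)
b=cv2.resize(sd['image'][170:306,130:280],None,fx=2.25,fy=2.25,interpolation=cv2.INTER_CUBIC)
cv2.imwrite('pics/c6.png',np.hstack([a,b])[:,:,::-1])
```

```text
5.0 [0.5718 0.2617 0.0464] 0.05149835418942875 [0.3774 0.3056 0.0099]
```

View pics/c6.png

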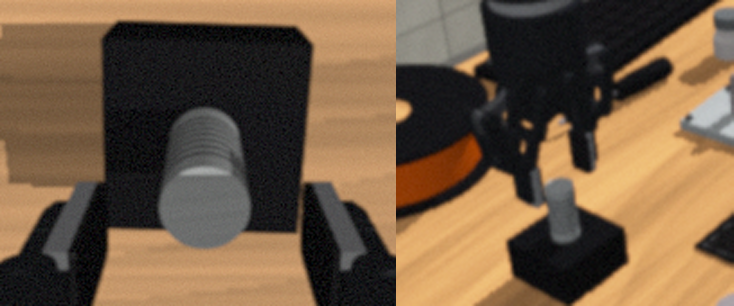

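>>> send_rows(
  motion=[
    {"x": 0,"y": 0,"z": -0.01,"wx": 0,"wy": 0,"wz": 0,"jaw": 0.2},
    {"x": 0,"y": 0,"z": -0.02,"wx": 0,"wy": 0,"wz": 0,"jaw": 0.2},
    {"x": 0,"y": 0,"z": -0.025,"wx": 0,"wy": 0,"wz": 0,"jaw": 0.2},
  ],
)

```text
time: 5.48
tool_pos: [0.5734, 0.2622, 0.024]
eef_rot: [2.221, -2.221, -0.001]
ft_force: [0.6, 0.3, -0.6]
width: 0.0512
```

```bash
cat >> h.py <<'E'
def look(tag,wb,sb):
    s=snap('wrist','w'+tag); pickle.dump(s,open(f'w{tag}.pkl','wb')); 
    sd=snap('side','s'+tag);pickle.dump(sd,open(f's{tag}.pkl','wb'))
    def c(im,b): 
        k=im[b[1]:b[3],b[0]:b[2]]; f=400/k.shape[0]; return cv2.resize(k,None,fx=f,fy=f,interpolation=cv2.INTER_CUBIC)
    o=np.hstack([c(s['image'],wb),c(sd['image'],sb)]); 
    if o.shape[1]>800: o=cv2.resize(o,None,fx=800/o.shape[1],fy=800/o.shape[1],interpolation=cv2.INTER_AREA)
    cv2.imwrite(f'pics/L{tag}.png',o[:,:,::-1]); st=get_state(); print(st['time'],st['tool_pos'],st['width'],st['ft_force'],o.shape)
    return s,sd
E
python3 - <<'E'
from h import *
look('6',(200,150,420,370),(130,170,266,306))
E
```

```text
5.575 [0.5732 0.2621 0.0239] 0.05154997244983021 [-0.1398  0.4126  0.016 ] (400, 800, 3)
```

View pics/L6.png

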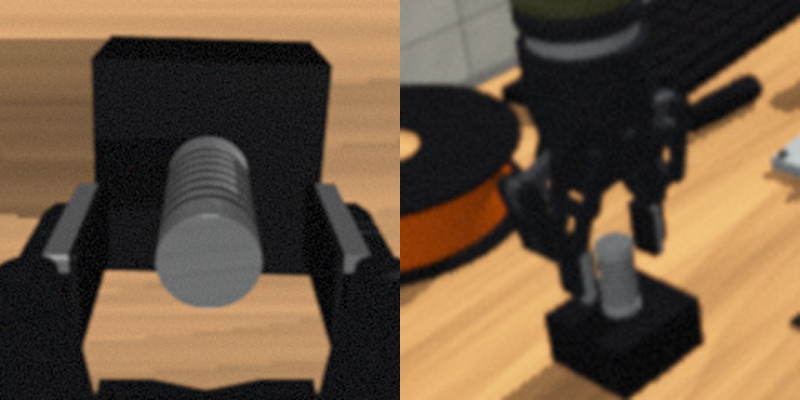

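>>> send_rows(
  motion=[
    {"x": 0,"y": 0,"z": -0.007,"wx": 0,"wy": 0,"wz": 0,"jaw": 0.2},
    {"x": 0,"y": 0,"z": -0.014,"wx": 0,"wy": 0,"wz": 0,"jaw": 0.2},
    {"x": 0,"y": 0,"z": -0.014,"wx": 0,"wy": 0,"wz": 0,"jaw": 0.2},
  ],
)

```text
time: 5.95
tool_pos: [0.5732, 0.2621, 0.0099]
eef_rot: [2.22, -2.221, -0.001]
ft_force: [-1.1, -0.0, -0.2]
width: 0.0513
```

Run:
```python
from h import *
look('7',(200,150,420,370),(130,170,266,306))
```

```text
6.05 [0.5738 0.2623 0.0107] 0.05145213569233856 [-0.1095 -0.26   -0.1339] (400, 800, 3)
```

View pics/L7.png

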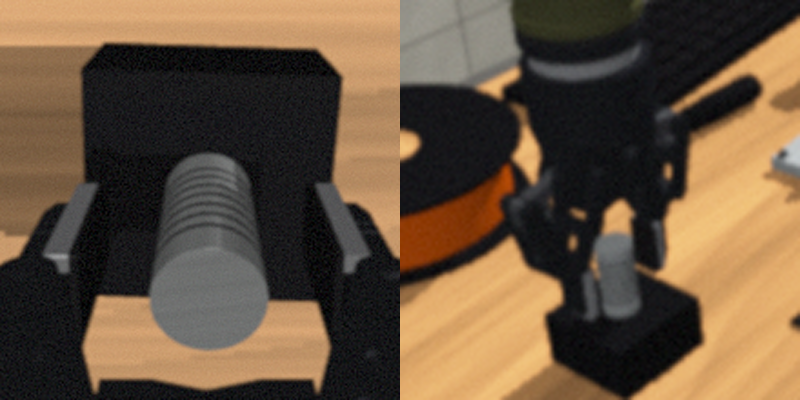

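>>> send_rows(
  motion=[
    {"x": 0,"y": 0,"z": 0,"wx": 0,"wy": 0,"wz": 0,"jaw": -1},
    {"x": 0,"y": 0,"z": 0,"wx": 0,"wy": 0,"wz": 0,"jaw": -1},
    {"x": 0,"y": 0,"z": 0,"wx": 0,"wy": 0,"wz": 0,"jaw": -1},
    {"x": 0,"y": 0,"z": 0,"wx": 0,"wy": 0,"wz": 0,"jaw": -1},
  ],
)

```text
time: 6.55
tool_pos: [0.5743, 0.2625, 0.0114]
eef_rot: [-2.221, 2.221, -0.001]
ft_force: [-0.7, -0.0, 2.6]
width: 0.0224
```

Run:
```python
from h import *
look('8',(200,150,420,370),(130,170,266,306))
```

```text
6.65 [0.5743 0.2625 0.0114] 0.022906330000142465 [-0.2769  0.6248  2.822 ] (400, 800, 3)
```

View pics/L8.png

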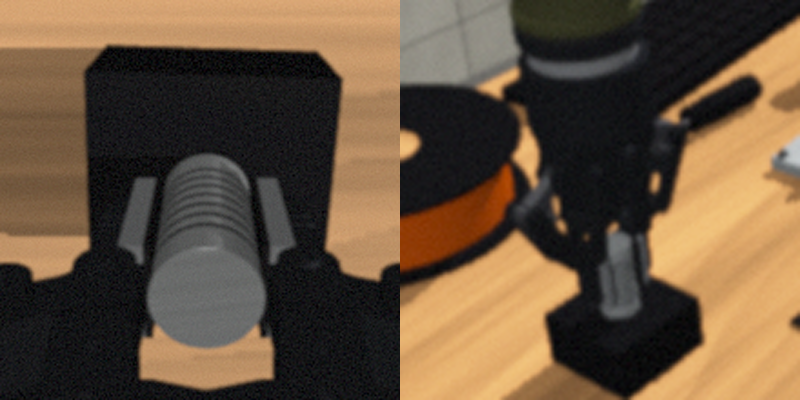

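>>> send_rows(
  motion=[
    {"x": 0,"y": 0,"z": 0.01,"wx": 0,"wy": 0,"wz": 0,"jaw": -1},
    {"x": 0,"y": 0,"z": 0.03,"wx": 0,"wy": 0,"wz": 0,"jaw": -1},
    {"x": 0,"y": 0,"z": 0.055,"wx": 0,"wy": 0,"wz": 0,"jaw": -1},
    {"x": 0,"y": 0,"z": 0.085,"wx": 0,"wy": 0,"wz": 0,"jaw": -1},
    {"x": 0,"y": 0,"z": 0.085,"wx": 0,"wy": 0,"wz": 0,"jaw": -1},
  ],
)

```text
time: 7.28
tool_pos: [0.5764, 0.2633, 0.1005]
eef_rot: [-2.216, 2.217, -0.005]
ft_force: [-0.0, 0.4, -1.7]
width: 0.023
```

Run:
```python
from h import *
s,sd=look('9',(140,60,480,400),(130,130,280,280))
print(get_state()['wrist_torque'])
```

```text
7.375 [0.5738 0.2623 0.0961] 0.022580459544193788 [-0.2388 -0.3636 -1.4914] (400, 800, 3)
[-0.0342  0.0342  0.0163]
```

View pics/L9.png

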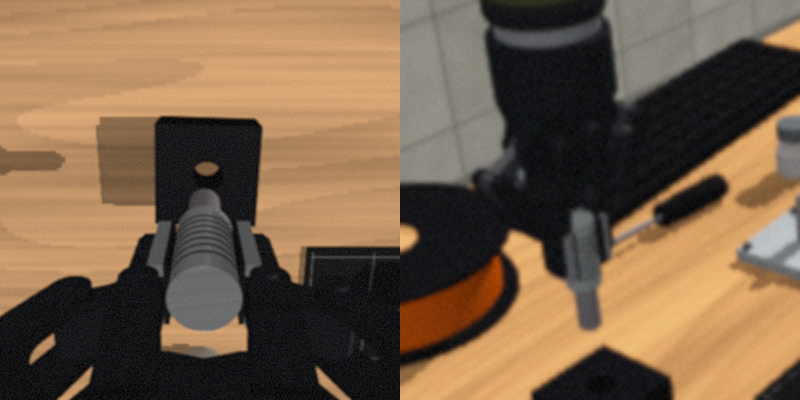

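Run:
```python
from h import *
s=pickle.load(open('w9.pkl','rb'))
im=s['image']
a=cv2.resize(im[180:350,260:370],None,fx=4.5,fy=4.5,interpolation=cv2.INTER_CUBIC)
cv2.imwrite('pics/c9.png',a[:,:,::-1])
print(back(s,314.3,312.5,.173), back(s,316,205,.038))
```

```text
[0.5732 0.2626 0.173 ] [0.5777 0.2611 0.038 ]
```

View pics/c9.png

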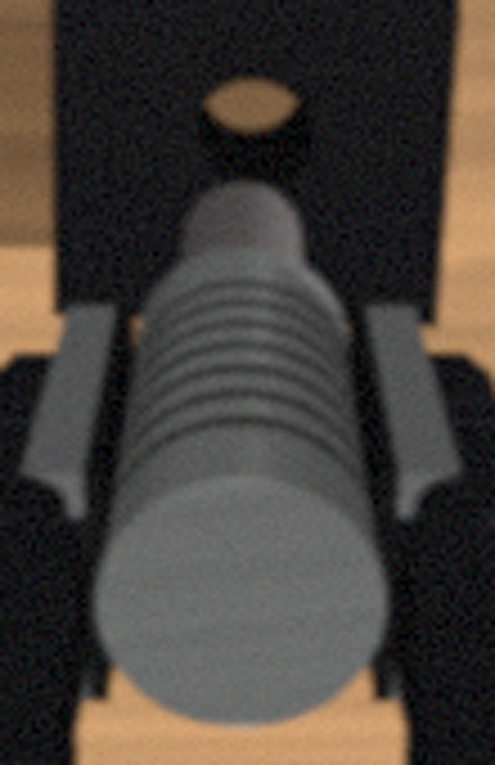

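>>> send_rows(
  motion=[
    {"x": -0.026,"y": -0.048,"z": 0,"wx": 0,"wy": 0,"wz": 0,"jaw": -1},
    {"x": -0.052,"y": -0.096,"z": 0,"wx": 0,"wy": 0,"wz": 0,"jaw": -1},
    {"x": -0.078,"y": -0.145,"z": 0,"wx": 0,"wy": 0,"wz": 0,"jaw": -1},
    {"x": -0.103,"y": -0.193,"z": 0,"wx": 0,"wy": 0,"wz": 0,"jaw": -1},
    {"x": -0.103,"y": -0.193,"z": 0,"wx": 0,"wy": 0,"wz": 0,"jaw": -1},
  ],
)

```text
time: 8.0
tool_pos: [0.4678, 0.067, 0.0935]
eef_rot: [2.214, -2.224, -0.004]
ft_force: [0.1, -0.2, -1.3]
width: 0.0222
```

Run:
```python
from h import *
s,sd=look('10',(240,170,380,340),(250,160,350,280))
```

```text
8.1 [0.47   0.069  0.0947] 0.02257433531405682 [ 0.3352 -0.0078 -0.4789] (400, 662, 3)
```

View pics/L10.png

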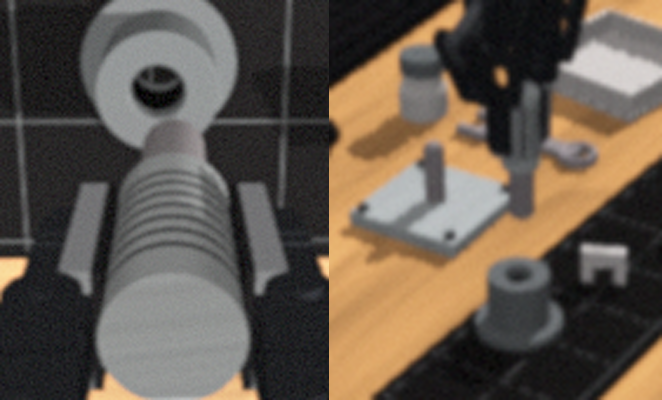

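Run:
```python
from h import *
s=pickle.load(open('w10.pkl','rb'));sd=pickle.load(open('s10.pkl','rb'))
im=s['image']
a=cv2.resize(im[165:245,270:350],None,fx=5,fy=5,interpolation=cv2.INTER_CUBIC)
b=cv2.resize(sd['image'][200:280,270:350],None,fx=5,fy=5,interpolation=cv2.INTER_CUBIC)
cv2.imwrite('pics/c10.png',np.hstack([a,b])[:,:,::-1])
ax=back(s,313.3,313.3,.095+.077);bo=back(s,307.3,207,.043); print(ax,bo,bo-ax)
print(proj(sd,[bo[0],bo[1],.043]),proj(sd,[ax[0],ax[1],.086]))
# overlay check: axis at z .043 in wrist
print(proj(s,[ax[0],ax[1],.043]),proj(s,[ax[0],ax[1],.086]))
```

```text
[0.4693 0.067  0.172 ] [0.4705 0.0713 0.043 ] [ 0.0012  0.0043 -0.129 ]
[305.7043 241.0903] [307.1072 222.8921]
[313.0618 208.5003] [313.1086 229.0749]
```

View pics/c10.png

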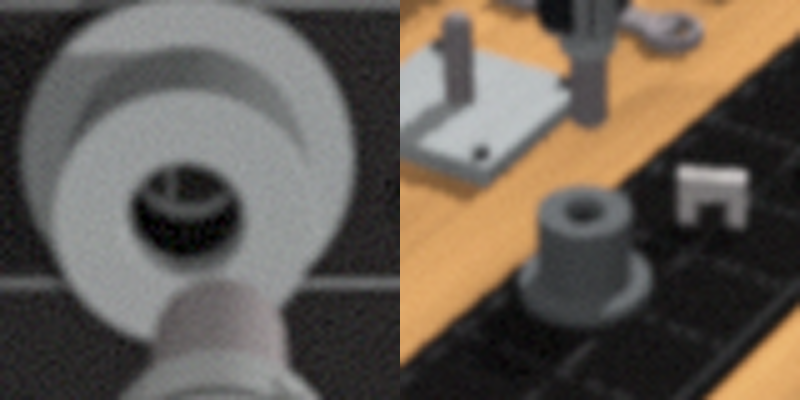

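>>> send_rows(
  motion=[
    {"x": 0.0005,"y": 0.0043,"z": -0.015,"wx": 0,"wy": 0,"wz": 0,"jaw": -1},
    {"x": 0.0005,"y": 0.0043,"z": -0.03,"wx": 0,"wy": 0,"wz": 0,"jaw": -1},
    {"x": 0.0005,"y": 0.0043,"z": -0.037,"wx": 0,"wy": 0,"wz": 0,"jaw": -1},
    {"x": 0.0005,"y": 0.0043,"z": -0.037,"wx": 0,"wy": 0,"wz": 0,"jaw": -1},
  ],
)

```text
time: 8.6
tool_pos: [0.4705, 0.0739, 0.0575]
eef_rot: [2.221, -2.22, -0.003]
ft_force: [0.5, 0.5, -1.1]
width: 0.0226
```

Run:
```python
from h import *
s,sd=look('11',(270,165,350,265),(260,190,350,290))
```

```text
8.7 [0.4716 0.0738 0.059 ] 0.022693697017854456 [ 0.6081  0.3113 -1.4147] (400, 680, 3)
```

View pics/L11.png

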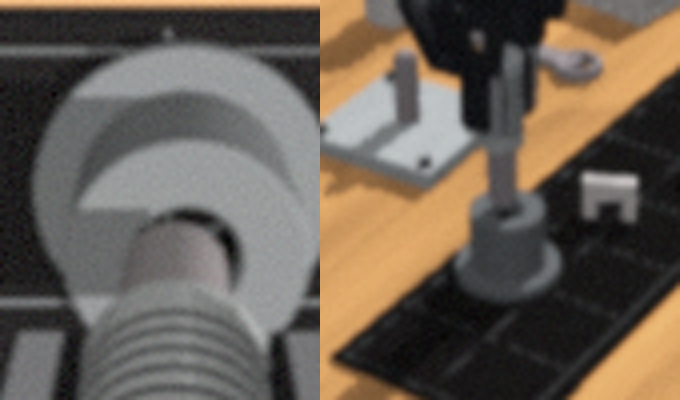

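Run:
```python
from h import *
s=pickle.load(open('w11.pkl','rb'));sd=pickle.load(open('s11.pkl','rb'))
st=get_state();print(proj(s,st['tool_pos']))
def ov(S,box,f,items):
    im=S['image'][box[1]:box[3],box[0]:box[2]]; o=cv2.resize(im,None,fx=f,fy=f,interpolation=cv2.INTER_CUBIC).copy()
    for c,r,z,col in items:
        for th in np.linspace(0,2*np.pi,48,endpoint=False):
            p=proj(S,[c[0]+r*np.cos(th),c[1]+r*np.sin(th),z]); cv2.circle(o,(int((p[0]-box[0]+.5)*f),int((p[1]-box[1]+.5)*f)),1,col,-1)
    return o
bo=back(s,307,208,.043) if 0 else np.array([.4703,.0712])
ax=np.array([.4703,.0735])
it=[(bo,.0087,.043,(255,0,0)),(bo,.020,.043,(255,0,0)),(bo,.028,.009,(255,0,0)),(ax,.008,.052,(0,255,0)),(ax,.012,.059+.077,(0,255,0))]
o=np.hstack([ov(s,(265,160,345,260),5,it),ov(sd,(275,190,355,290),5,it)]); cv2.imwrite('pics/o11.png',o[:,:,::-1])
```

```text
[313.3766 235.0938]
```

View pics/o11.png

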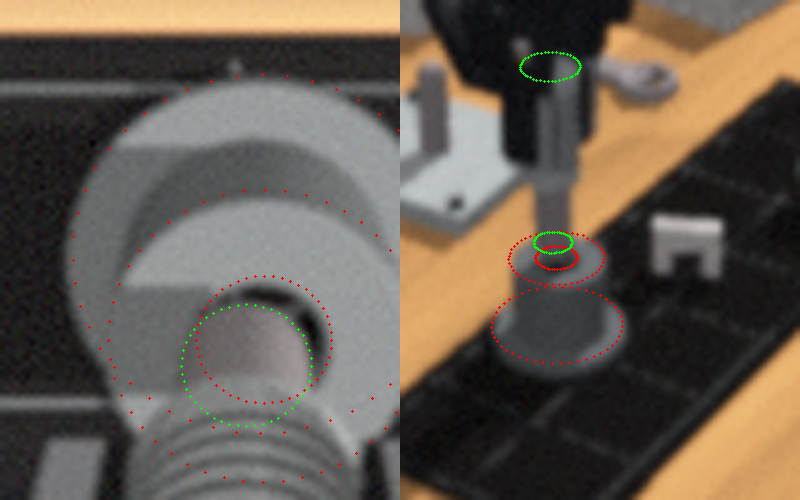

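>>> send_rows(
  motion=[
    {"x": -0.0015,"y": -0.0015,"z": 0,"wx": 0,"wy": 0,"wz": 0,"jaw": -1},
    {"x": -0.0015,"y": -0.0015,"z": -0.003,"wx": 0,"wy": 0,"wz": 0,"jaw": -1},
    {"x": -0.0015,"y": -0.0015,"z": -0.006,"wx": 0,"wy": 0,"wz": 0,"jaw": -1},
    {"x": -0.0015,"y": -0.0015,"z": -0.008,"wx": 0,"wy": 0,"wz": 0,"jaw": -1},
  ],
)

```text
time: 9.2
tool_pos: [0.4697, 0.0721, 0.0507]
eef_rot: [2.221, -2.222, -0.0]
ft_force: [-0.1, 0.2, -0.9]
width: 0.0226
```

>>> send_rows(
  motion=[
    {"x": 0,"y": 0,"z": -0.001,"wx": 0,"wy": 0,"wz": 0,"jaw": -1},
    {"x": 0,"y": 0,"z": -0.002,"wx": 0,"wy": 0,"wz": 0,"jaw": -1},
  ],
)

```text
time: 9.45
tool_pos: [0.4699, 0.0722, 0.0488]
eef_rot: [-2.221, 2.222, 0.0]
ft_force: [-0.7, 0.6, -0.7]
width: 0.0223
```

>>> send_rows(
  motion=[
    {"x": 0,"y": 0,"z": -0.001,"wx": 0,"wy": 0,"wz": 0,"jaw": -1},
    {"x": 0,"y": 0,"z": -0.002,"wx": 0,"wy": 0,"wz": 0,"jaw": -1},
    {"x": 0,"y": 0,"z": -0.002,"wx": 0,"wy": 0,"wz": 0,"jaw": -1},
  ],
)

```text
time: 9.82
tool_pos: [0.4698, 0.0721, 0.0468]
eef_rot: [2.221, -2.222, -0.0]
ft_force: [-0.0, 0.4, -1.9]
width: 0.0224
```

Run:
```python
from h import *
s,sd=look('12',(265,160,345,260),(275,190,355,290))
```

```text
9.925 [0.4699 0.0721 0.047 ] 0.022399023630285196 [-1.0032 -0.3901 -1.5291] (400, 640, 3)
```

View pics/L12.png

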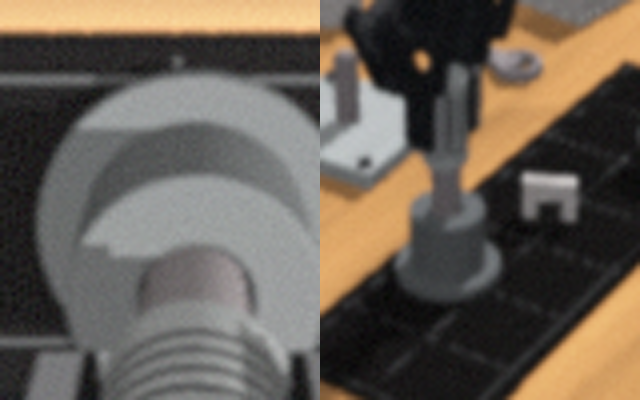

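>>> send_rows(
  motion=[
    {"x": 0,"y": 0,"z": -0.001,"wx": 0,"wy": 0,"wz": 0,"jaw": -1},
    {"x": 0,"y": 0,"z": -0.002,"wx": 0,"wy": 0,"wz": 0,"jaw": -1},
    {"x": 0,"y": 0,"z": -0.002,"wx": 0,"wy": 0,"wz": 0,"jaw": -1},
  ],
)

```text
time: 10.3
tool_pos: [0.4698, 0.0721, 0.0448]
eef_rot: [2.221, -2.222, -0.0]
ft_force: [0.2, -1.4, -0.9]
width: 0.0228
```

>>> send_rows(
  motion=[
    {"x": 0,"y": 0,"z": -0.001,"wx": 0,"wy": 0,"wz": 0,"jaw": -1},
    {"x": 0,"y": 0,"z": -0.001,"wx": 0,"wy": 0,"wz": 0,"jaw": -1},
  ],
)

```text
time: 10.55
tool_pos: [0.4698, 0.0721, 0.0438]
eef_rot: [2.221, -2.222, -0.0]
ft_force: [0.6, 0.1, -2.2]
width: 0.0226
```

>>> send_rows(
  motion=[
    {"x": 0,"y": 0,"z": -0.001,"wx": 0,"wy": 0,"wz": 0,"jaw": -1},
    {"x": 0,"y": 0,"z": -0.001,"wx": 0,"wy": 0,"wz": 0,"jaw": -1},
  ],
)

```text
time: 10.8
tool_pos: [0.4698, 0.0721, 0.0428]
eef_rot: [2.221, -2.222, -0.0]
ft_force: [0.1, -0.4, -1.6]
width: 0.0226
```

>>> send_rows(
  motion=[
    {"x": 0,"y": 0,"z": -0.001,"wx": 0,"wy": 0,"wz": 0,"jaw": -1},
    {"x": 0,"y": 0,"z": -0.001,"wx": 0,"wy": 0,"wz": 0,"jaw": -1},
  ],
)

```text
time: 11.05
tool_pos: [0.4697, 0.0721, 0.0418]
eef_rot: [2.221, -2.222, -0.0]
ft_force: [-0.4, -0.5, -1.3]
width: 0.0228
```

>>> send_rows(
  motion=[
    {"x": 0,"y": 0,"z": -0.001,"wx": 0,"wy": 0,"wz": 0,"jaw": -1},
    {"x": 0,"y": 0,"z": -0.001,"wx": 0,"wy": 0,"wz": 0,"jaw": -1},
  ],
)

```text
time: 11.3
tool_pos: [0.4698, 0.0721, 0.0408]
eef_rot: [2.221, -2.222, -0.0]
ft_force: [-0.5, -0.2, -2.0]
width: 0.0229
```

>>> send_rows(
  motion=[
    {"x": 0,"y": 0,"z": -0.001,"wx": 0,"wy": 0,"wz": 0,"jaw": -1},
    {"x": 0,"y": 0,"z": -0.001,"wx": 0,"wy": 0,"wz": 0,"jaw": -1},
  ],
)

```text
time: 11.55
tool_pos: [0.4698, 0.0721, 0.0398]
eef_rot: [2.221, -2.222, -0.0]
ft_force: [-0.5, -0.3, -1.3]
width: 0.0228
```

>>> send_rows(
  motion=[
    {"x": 0,"y": 0,"z": -0.001,"wx": 0,"wy": 0,"wz": 0,"jaw": -1},
    {"x": 0,"y": 0,"z": -0.002,"wx": 0,"wy": 0,"wz": 0,"jaw": -1},
  ],
)

```text
time: 11.8
tool_pos: [0.4699, 0.0721, 0.0379]
eef_rot: [-2.221, 2.222, -0.0]
ft_force: [-0.4, 0.1, -1.7]
width: 0.0226
```

>>> send_rows(
  motion=[
    {"x": 0,"y": 0,"z": -0.001,"wx": 0,"wy": 0,"wz": 0,"jaw": -1},
    {"x": 0,"y": 0,"z": -0.002,"wx": 0,"wy": 0,"wz": 0,"jaw": -1},
  ],
)

```text
time: 12.05
tool_pos: [0.4698, 0.0721, 0.0358]
eef_rot: [2.221, -2.222, -0.0]
ft_force: [-0.4, -0.1, -1.1]
width: 0.0228
```

Run:
```python
from h import *
s,sd=look('13',(265,160,345,260),(275,190,355,290))
```

```text
12.15 [0.4698 0.0721 0.0358] 0.022390831539895937 [ 0.0133  0.9171 -1.7922] (400, 640, 3)
```

View pics/L13.png

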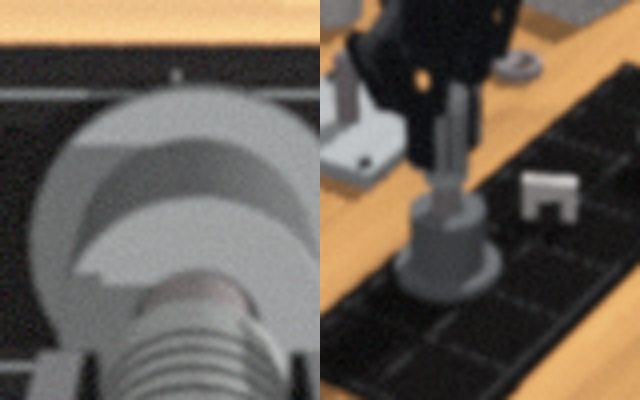

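>>> send_rows(
  motion=[
    {"x": 0,"y": 0,"z": -0.002,"wx": 0,"wy": 0,"wz": 0,"jaw": -1},
    {"x": 0,"y": 0,"z": -0.004,"wx": 0,"wy": 0,"wz": 0,"jaw": -1},
    {"x": 0,"y": 0,"z": -0.006,"wx": 0,"wy": 0,"wz": 0,"jaw": -1},
  ],
)

```text
time: 12.52
tool_pos: [0.4698, 0.0721, 0.0297]
eef_rot: [2.221, -2.222, -0.0]
ft_force: [-0.5, 0.6, -1.7]
width: 0.0223
```

>>> send_rows(
  motion=[
    {"x": 0,"y": 0,"z": -0.002,"wx": 0,"wy": 0,"wz": 0,"jaw": -1},
    {"x": 0,"y": 0,"z": -0.004,"wx": 0,"wy": 0,"wz": 0,"jaw": -1},
    {"x": 0,"y": 0,"z": -0.006,"wx": 0,"wy": 0,"wz": 0,"jaw": -1},
  ],
)

```text
time: 12.9
tool_pos: [0.4699, 0.0721, 0.0238]
eef_rot: [2.221, -2.222, -0.0]
ft_force: [-0.5, 0.9, -1.4]
width: 0.0227
```

>>> send_rows(
  motion=[
    {"x": 0,"y": 0,"z": -0.001,"wx": 0,"wy": 0,"wz": 0,"jaw": -1},
    {"x": 0,"y": 0,"z": -0.003,"wx": 0,"wy": 0,"wz": 0,"jaw": -1},
    {"x": 0,"y": 0,"z": -0.004,"wx": 0,"wy": 0,"wz": 0,"jaw": -1},
  ],
)

```text
time: 13.28
tool_pos: [0.4698, 0.0721, 0.0198]
eef_rot: [2.221, -2.222, -0.0]
ft_force: [-0.5, -0.1, -1.4]
width: 0.0226
```

>>> send_rows(
  motion=[
    {"x": 0,"y": 0,"z": -0.001,"wx": 0,"wy": 0,"wz": 0,"jaw": -1},
    {"x": 0,"y": 0,"z": -0.001,"wx": 0,"wy": 0,"wz": 0,"jaw": -1},
  ],
)

```text
time: 13.52
tool_pos: [0.4698, 0.0721, 0.0188]
eef_rot: [2.221, -2.222, -0.0]
ft_force: [0.6, -0.1, -1.5]
width: 0.0226
```

>>> send_rows(
  motion=[
    {"x": 0,"y": 0,"z": -0.001,"wx": 0,"wy": 0,"wz": 0,"jaw": -1},
    {"x": 0,"y": 0,"z": -0.001,"wx": 0,"wy": 0,"wz": 0,"jaw": -1},
  ],
)

```text
time: 13.78
tool_pos: [0.4698, 0.0721, 0.0178]
eef_rot: [2.221, -2.222, -0.0]
ft_force: [-0.2, -0.6, -1.1]
width: 0.0228
```

>>> send_rows(
  motion=[
    {"x": 0,"y": 0,"z": -0.001,"wx": 0,"wy": 0,"wz": 0,"jaw": -1},
    {"x": 0,"y": 0,"z": -0.001,"wx": 0,"wy": 0,"wz": 0,"jaw": -1},
  ],
)

```text
time: 14.02
tool_pos: [0.4698, 0.0721, 0.0168]
eef_rot: [2.221, -2.222, -0.0]
ft_force: [-0.1, -0.1, -1.7]
width: 0.0227
```

Run:
```python
from h import *
s,sd=look('14',(250,160,360,300),(275,170,355,290))
```

```text
14.125 [0.4698 0.0721 0.0169] 0.022674617596944144 [-0.92    0.7582 -2.247 ] (400, 581, 3)
```

View pics/L14.png

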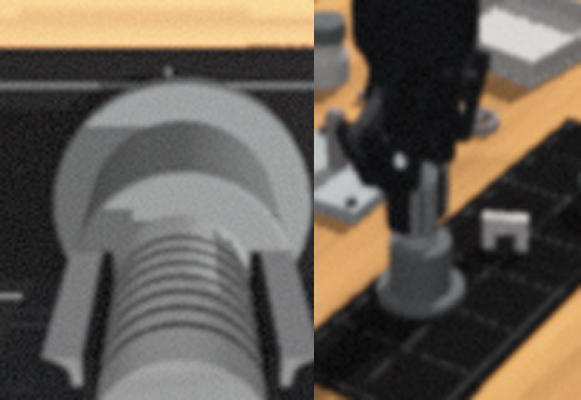

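>>> send_rows(
  motion=[
    {"x": 0,"y": 0,"z": -0.0007,"wx": 0,"wy": 0,"wz": 0,"jaw": -1},
    {"x": 0,"y": 0,"z": -0.0007,"wx": 0,"wy": 0,"wz": 0,"jaw": -1},
  ],
)

```text
time: 14.38
tool_pos: [0.47, 0.0721, 0.0164]
eef_rot: [-2.221, 2.222, -0.0]
ft_force: [-0.3, 0.0, 0.4]
width: 0.0227
```

>>> send_rows(
  motion=[
    {"x": 0,"y": 0,"z": -0.0007,"wx": 0,"wy": 0,"wz": 0,"jaw": -1},
    {"x": 0,"y": 0,"z": -0.0007,"wx": 0,"wy": 0,"wz": 0,"jaw": -1},
  ],
)

```text
time: 14.62
tool_pos: [0.4701, 0.0722, 0.0164]
eef_rot: [-2.221, 2.222, -0.0]
ft_force: [-2.8, 0.4, 5.6]
width: 0.0226
```

>>> send_rows(
  motion=[
    {"x": 0,"y": 0,"z": -0.0007,"wx": 0,"wy": 0,"wz": 0,"jaw": -1},
    {"x": 0,"y": 0,"z": -0.0007,"wx": 0,"wy": 0,"wz": 0,"jaw": -1},
  ],
)

```text
time: 14.88
tool_pos: [0.4702, 0.0721, 0.0164]
eef_rot: [2.221, -2.221, -0.0]
ft_force: [-5.2, -0.5, 10.5]
width: 0.0227
```

>>> send_rows(
  motion=[
    {"x": 0,"y": 0,"z": 0.008,"wx": 0,"wy": 0,"wz": 0,"jaw": -1},
    {"x": 0,"y": 0,"z": 0.025,"wx": 0,"wy": 0,"wz": 0,"jaw": -1},
    {"x": 0,"y": 0,"z": 0.045,"wx": 0,"wy": 0,"wz": 0,"jaw": -1},
    {"x": 0,"y": 0,"z": 0.07,"wx": 0,"wy": 0,"wz": 0,"jaw": -1},
    {"x": 0,"y": 0,"z": 0.085,"wx": 0,"wy": 0,"wz": 0,"jaw": -1},
  ],
)

```text
time: 15.5
tool_pos: [0.4708, 0.0722, 0.1021]
eef_rot: [-2.22, 2.22, -0.003]
ft_force: [0.8, -1.1, -2.1]
width: 0.0231
```

>>> send_rows(
  motion=[
    {"x": 0.026,"y": 0.048,"z": 0,"wx": 0,"wy": 0,"wz": 0,"jaw": -1},
    {"x": 0.052,"y": 0.095,"z": 0,"wx": 0,"wy": 0,"wz": 0,"jaw": -1},
    {"x": 0.078,"y": 0.143,"z": 0,"wx": 0,"wy": 0,"wz": 0,"jaw": -1},
    {"x": 0.104,"y": 0.19,"z": 0,"wx": 0,"wy": 0,"wz": 0,"jaw": -1},
    {"x": 0.104,"y": 0.19,"z": -0.02,"wx": 0,"wy": 0,"wz": 0,"jaw": -1},
  ],
)

```text
time: 16.12
tool_pos: [0.5766, 0.2655, 0.0818]
eef_rot: [-2.221, 2.215, -0.003]
ft_force: [-0.3, -0.8, -1.5]
width: 0.0226
```

>>> send_rows(
  motion=[
    {"x": 0,"y": 0,"z": -0.02,"wx": 0,"wy": 0,"wz": 0,"jaw": -1},
    {"x": 0,"y": 0,"z": -0.02,"wx": 0,"wy": 0,"wz": 0,"jaw": -1},
  ],
)

```text
time: 16.38
tool_pos: [0.5709, 0.2602, 0.0561]
eef_rot: [2.216, -2.218, -0.005]
ft_force: [-0.1, -0.1, -1.6]
width: 0.0226
```

```bash
cat >> h.py <<'E'
def ov(S,box,f,items):
    im=S['image'][box[1]:box[3],box[0]:box[2]]; o=cv2.resize(im,None,fx=f,fy=f,interpolation=cv2.INTER_CUBIC).copy()
    for c,r,z,col in items:
        for th in np.linspace(0,2*np.pi,48,endpoint=False):
            p=proj(S,[c[0]+r*np.cos(th),c[1]+r*np.sin(th),z]); cv2.circle(o,(int((p[0]-box[0]+.5)*f),int((p[1]-box[1]+.5)*f)),1,col,-1)
    return o
E
python3 - <<'E'
from h import *
s,sd=look('15',(250,160,360,300),(150,180,250,300))
z=get_state()['tool_pos'][2]
ax=(.5740,.2625); it=[(ax,.008,z-.009,(0,255,0)),(ax,.012,z+.077,(0,255,0)),(ax,.010,.038,(255,0,0))]
o=np.hstack([ov(s,(265,160,365,260),5,it),ov(sd,(175,210,235,310),5,it)]); cv2.imwrite('pics/o15.png',o[:,:,::-1])
E
```

```text
16.475 [0.5732 0.261  0.0592] 0.02247905036734246 [ 0.4268  0.2541 -1.6307] (400, 647, 3)
```

View pics/o15.png

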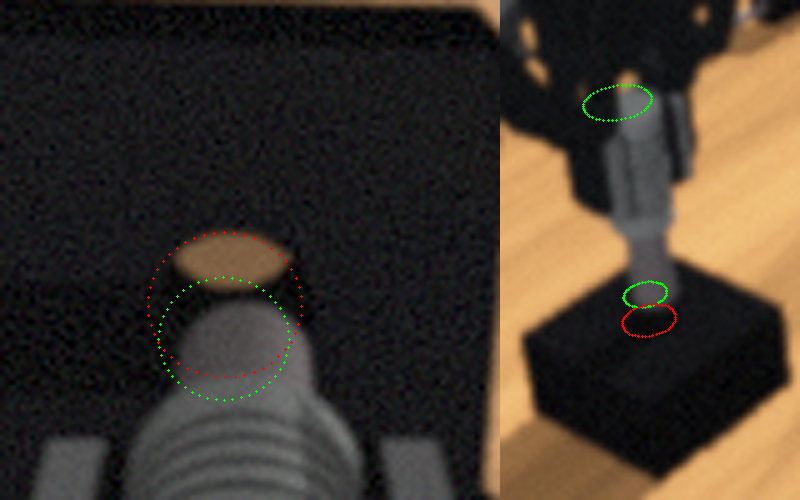

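Run:
```python
from h import *
s,sd=look('16',(250,160,360,300),(150,180,250,300))
z=get_state()['tool_pos'][2]
ax=(.5730,.2600);h=(.574,.2613); it=[(ax,.006,z-.009,(0,255,0)),(ax,.008,z-.007,(0,255,0)),(h,.010,.038,(255,0,0)),(h,.010,.000,(255,0,0))]
o=np.hstack([ov(s,(265,160,365,260),5,it),ov(sd,(175,210,235,310),5,it)]); cv2.imwrite('pics/o16.png',o[:,:,::-1])
```

```text
16.575 [0.5743 0.2616 0.0607] 0.02262239100989148 [ 0.035  -0.6553 -1.5615] (400, 647, 3)
```

View pics/o16.png

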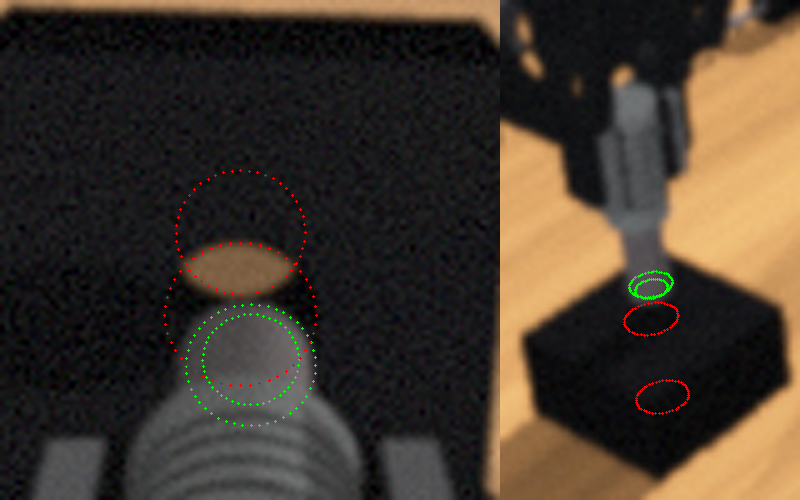

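>>> send_rows(
  motion=[
    {"x": 0.0005,"y": 0,"z": -0.008,"wx": 0,"wy": 0,"wz": 0,"jaw": -1},
    {"x": 0.0005,"y": 0,"z": -0.012,"wx": 0,"wy": 0,"wz": 0,"jaw": -1},
    {"x": 0.0005,"y": 0,"z": -0.016,"wx": 0,"wy": 0,"wz": 0,"jaw": -1},
    {"x": 0.0005,"y": 0,"z": -0.018,"wx": 0,"wy": 0,"wz": 0,"jaw": -1},
  ],
)

```text
time: 17.08
tool_pos: [0.5741, 0.2621, 0.0413]
eef_rot: [2.221, -2.221, -0.0]
ft_force: [-0.4, 0.2, -1.2]
width: 0.0229
```

>>> send_rows(
  motion=[
    {"x": 0,"y": 0,"z": -0.005,"wx": 0,"wy": 0,"wz": 0,"jaw": -1},
    {"x": 0,"y": 0,"z": -0.01,"wx": 0,"wy": 0,"wz": 0,"jaw": -1},
    {"x": 0,"y": 0,"z": -0.016,"wx": 0,"wy": 0,"wz": 0,"jaw": -1},
    {"x": 0,"y": 0,"z": -0.022,"wx": 0,"wy": 0,"wz": 0,"jaw": -1},
  ],
)

```text
time: 17.58
tool_pos: [0.5743, 0.2621, 0.0193]
eef_rot: [2.221, -2.222, -0.0]
ft_force: [0.2, 0.0, -0.9]
width: 0.0221
```

>>> send_rows(
  motion=[
    {"x": 0,"y": 0,"z": -0.003,"wx": 0,"wy": 0,"wz": 0,"jaw": -1},
    {"x": 0,"y": 0,"z": -0.006,"wx": 0,"wy": 0,"wz": 0,"jaw": -1},
    {"x": 0,"y": 0,"z": -0.008,"wx": 0,"wy": 0,"wz": 0,"jaw": -1},
  ],
)

```text
time: 17.95
tool_pos: [0.5744, 0.2622, 0.0117]
eef_rot: [-2.221, 2.222, -0.0]
ft_force: [-0.1, 0.2, -2.5]
width: 0.0226
```

>>> send_rows(
  motion=[
    {"x": 0,"y": 0,"z": -0.0008,"wx": 0,"wy": 0,"wz": 0,"jaw": -1},
    {"x": 0,"y": 0,"z": -0.0008,"wx": 0,"wy": 0,"wz": 0,"jaw": -1},
  ],
)

```text
time: 18.2
tool_pos: [0.5745, 0.2622, 0.0115]
eef_rot: [-2.221, 2.221, -0.0]
ft_force: [-0.8, -0.8, 0.2]
width: 0.023
```

>>> send_rows(
  motion=[
    {"x": 0,"y": 0,"z": 0,"wx": 0,"wy": 0,"wz": 0,"jaw": 0.2},
    {"x": 0,"y": 0,"z": 0,"wx": 0,"wy": 0,"wz": 0,"jaw": 0.2},
    {"x": 0,"y": 0,"z": 0,"wx": 0,"wy": 0,"wz": 0,"jaw": 0.2},
    {"x": 0,"y": 0,"z": 0.02,"wx": 0,"wy": 0,"wz": 0,"jaw": 0.2},
    {"x": 0,"y": 0,"z": 0.045,"wx": 0,"wy": 0,"wz": 0,"jaw": 0.2},
  ],
)

```text
time: 18.82
tool_pos: [0.5742, 0.2621, 0.0571]
eef_rot: [2.221, -2.221, -0.0]
ft_force: [-0.2, 1.5, -0.4]
width: 0.0515
```

>>> send_rows(
  motion=[
    {"x": 0,"y": 0,"z": 0.04,"wx": 0,"wy": 0,"wz": 0,"jaw": 0.6},
    {"x": 0,"y": 0,"z": 0.07,"wx": 0,"wy": 0,"wz": 0,"jaw": 0.6},
  ],
)

```text
time: 19.08
tool_pos: [0.5753, 0.2625, 0.1298]
eef_rot: [-2.219, 2.219, -0.002]
ft_force: [0.7, -0.1, 0.7]
width: 0.0683
```

Run:
```python
from h import *
s,sd=look('17',(200,150,420,370),(150,180,270,300))
```

```text
19.175 [0.5778 0.2634 0.133 ] 0.06842389069811103 [0.3657 0.2424 0.0849] (400, 800, 3)
```

View pics/L17.png

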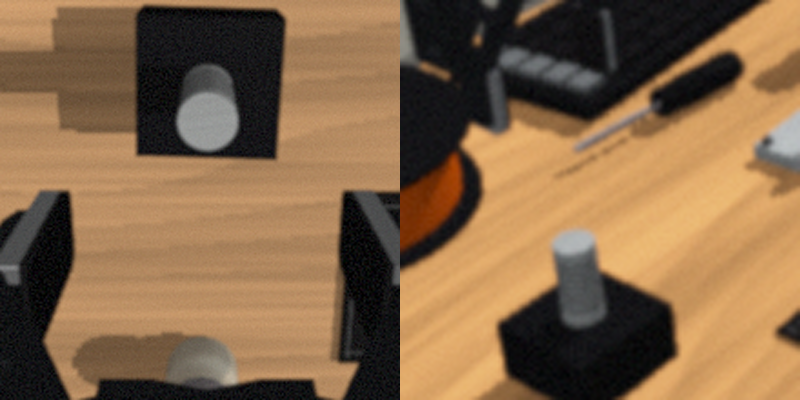

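>>> send_rows(
  motion=[
    {"x": -0.026,"y": -0.048,"z": 0,"wx": 0,"wy": 0,"wz": 0,"jaw": 0.6},
    {"x": -0.052,"y": -0.095,"z": 0,"wx": 0,"wy": 0,"wz": 0,"jaw": 0.6},
    {"x": -0.078,"y": -0.143,"z": 0,"wx": 0,"wy": 0,"wz": 0,"jaw": 0.6},
    {"x": -0.1045,"y": -0.19,"z": 0,"wx": 0,"wy": 0,"wz": 0,"jaw": 0.6},
    {"x": -0.1045,"y": -0.19,"z": -0.04,"wx": 0,"wy": 0,"wz": 0,"jaw": 0.6},
  ],
)

```text
time: 19.8
tool_pos: [0.4717, 0.07, 0.0893]
eef_rot: [-2.213, 2.221, -0.01]
ft_force: [0.3, -0.3, -0.6]
width: 0.0686
```

>>> send_rows(
  motion=[
    {"x": 0,"y": 0,"z": -0.03,"wx": 0,"wy": 0,"wz": 0,"jaw": 0.6},
    {"x": 0,"y": 0,"z": -0.06,"wx": 0,"wy": 0,"wz": 0,"jaw": 0.6},
    {"x": 0,"y": 0,"z": -0.075,"wx": 0,"wy": 0,"wz": 0,"jaw": 0.6},
    {"x": 0,"y": 0,"z": -0.075,"wx": 0,"wy": 0,"wz": 0,"jaw": 0.6},
  ],
)

```text
time: 20.3
tool_pos: [0.4689, 0.0721, 0.0101]
eef_rot: [2.22, -2.22, -0.003]
ft_force: [0.3, -0.4, 0.5]
width: 0.0687
```

Run:
```python
from h import *
s,sd=look('18',(180,130,440,390),(250,170,370,290))
```

```text
20.4 [0.4707 0.0722 0.012 ] 0.06828008728508675 [0.5521 0.3943 0.7984] (400, 800, 3)
```

View pics/L18.png

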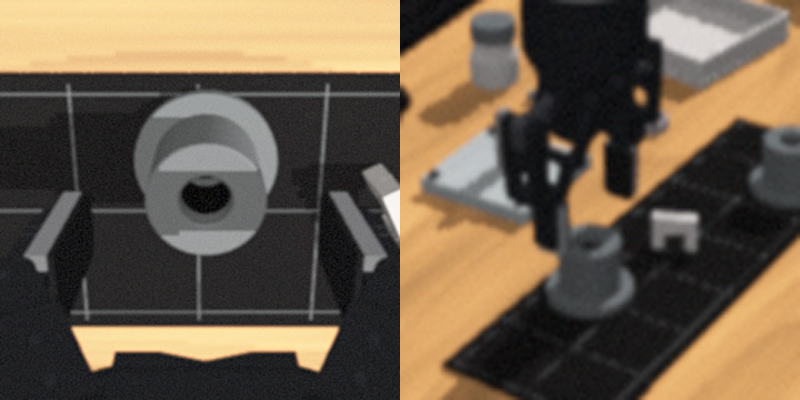

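>>> send_rows(
  motion=[
    {"x": 0,"y": 0,"z": 0,"wx": 0,"wy": 0,"wz": 0,"jaw": 0.3},
    {"x": 0,"y": 0,"z": -0.01,"wx": 0,"wy": 0,"wz": 0,"jaw": 0.3},
    {"x": 0,"y": 0,"z": -0.02,"wx": 0,"wy": 0,"wz": 0,"jaw": 0.3},
    {"x": 0,"y": 0,"z": -0.02,"wx": 0,"wy": 0,"wz": 0,"jaw": 0.3},
  ],
)

```text
time: 20.9
tool_pos: [0.4685, 0.0721, -0.0105]
eef_rot: [2.22, -2.22, -0.003]
ft_force: [-0.6, 0.1, 0.4]
width: 0.0554
```

Run:
```python
from h import *
s,sd=look('19',(180,130,440,390),(250,170,370,290))
```

```text
21.0 [ 0.4695  0.0721 -0.0094] 0.05526873667532879 [0.0419 0.3809 0.3822] (400, 800, 3)
```

View pics/L19.png

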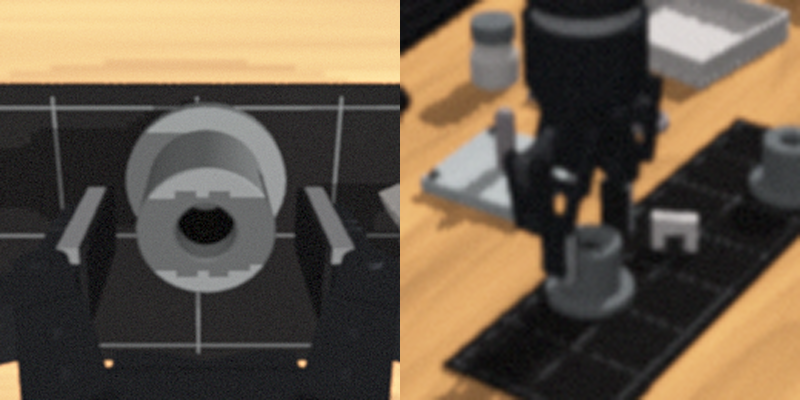

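>>> send_rows(
  motion=[
    {"x": 0,"y": 0,"z": -0.006,"wx": 0,"wy": 0,"wz": 0,"jaw": 0.3},
    {"x": 0,"y": 0,"z": -0.011,"wx": 0,"wy": 0,"wz": 0,"jaw": 0.3},
    {"x": 0,"y": 0,"z": -0.011,"wx": 0,"wy": 0,"wz": 0,"jaw": 0.3},
  ],
)

```text
time: 21.38
tool_pos: [0.4693, 0.0721, -0.0206]
eef_rot: [2.221, -2.221, -0.001]
ft_force: [-0.2, -0.6, -0.1]
width: 0.0552
```

Run:
```python
from h import *
s,sd=look('20',(180,130,440,390),(250,170,370,290))
```

```text
21.475 [ 0.4698  0.0721 -0.0201] 0.05548829237417391 [-0.316   0.9429 -0.1113] (400, 800, 3)
```

View pics/L20.png

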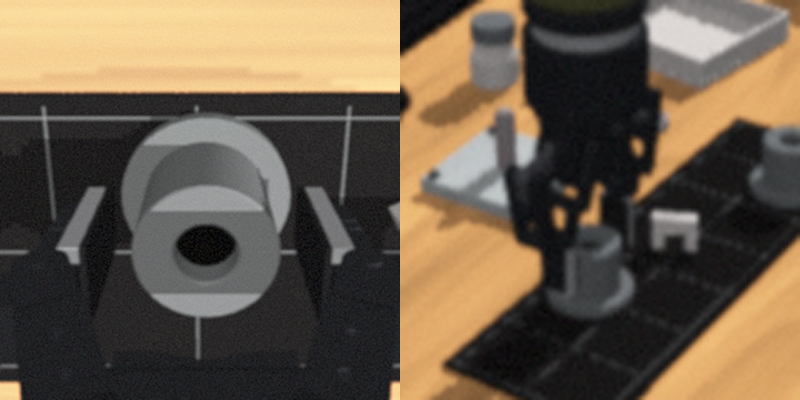

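>>> send_rows(
  motion=[
    {"x": 0,"y": 0,"z": 0,"wx": 0,"wy": 0,"wz": 0,"jaw": -1},
    {"x": 0,"y": 0,"z": 0,"wx": 0,"wy": 0,"wz": 0,"jaw": -1},
    {"x": 0,"y": 0,"z": 0,"wx": 0,"wy": 0,"wz": 0,"jaw": -1},
  ],
)

```text
time: 21.85
tool_pos: [0.4704, 0.0721, -0.0193]
eef_rot: [-2.221, 2.221, -0.001]
ft_force: [-1.2, 0.2, 3.7]
width: 0.0392
```

>>> send_rows(
  motion=[
    {"x": 0,"y": 0,"z": 0.006,"wx": 0,"wy": 0,"wz": 0,"jaw": -1},
    {"x": 0,"y": 0,"z": 0.02,"wx": 0,"wy": 0,"wz": 0,"jaw": -1},
    {"x": 0,"y": 0,"z": 0.04,"wx": 0,"wy": 0,"wz": 0,"jaw": -1},
    {"x": 0,"y": 0,"z": 0.065,"wx": 0,"wy": 0,"wz": 0,"jaw": -1},
    {"x": 0,"y": 0,"z": 0.09,"wx": 0,"wy": 0,"wz": 0,"jaw": -1},
  ],
)

```text
time: 22.48
tool_pos: [0.4697, 0.0722, 0.0713]
eef_rot: [-2.221, 2.221, -0.0]
ft_force: [0.3, -0.2, -1.3]
width: 0.0387
```

Run:
```python
from h import *
s,sd=look('21',(180,0,440,390),(230,110,370,290))
```

```text
22.575 [0.4726 0.0723 0.0739] 0.03856767122726682 [ 0.7675  0.2794 -0.5363] (400, 578, 3)
```

View pics/L21.png

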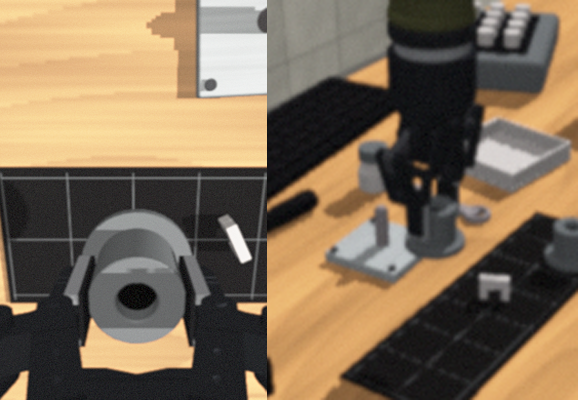

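>>> send_rows(
  motion=[
    {"x": 0.02,"y": -0.027,"z": 0.005,"wx": 0,"wy": 0,"wz": 0,"jaw": -1},
    {"x": 0.04,"y": -0.054,"z": 0.01,"wx": 0,"wy": 0,"wz": 0,"jaw": -1},
    {"x": 0.06,"y": -0.08,"z": 0.01,"wx": 0,"wy": 0,"wz": 0,"jaw": -1},
    {"x": 0.06,"y": -0.08,"z": 0.01,"wx": 0,"wy": 0,"wz": 0,"jaw": -1},
    {"x": 0.06,"y": -0.08,"z": 0.01,"wx": 0,"wy": 0,"wz": 0,"jaw": -1},
  ],
)

```text
time: 23.2
tool_pos: [0.5289, -0.0076, 0.079]
eef_rot: [2.22, -2.221, -0.003]
ft_force: [0.2, 0.4, -0.8]
width: 0.0386
```

Run:
```python
from h import *
s,sd=look('22',(220,60,400,360),(230,110,370,290))
st=get_state()
bo=(st['tool_pos'][0],st['tool_pos'][1]); 
for sp in [(.5955,-.0085)]:
  it=[(sp,.0045,.058,(255,0,0)),(sp,.0075,.055,(255,0,0)),(sp,.0075,.012,(255,0,0)),(bo,.0087,st['tool_pos'][2]+.0195+.043,(0,255,0))]
o=np.hstack([ov(s,(240,80,400,320),2.5,it),ov(sd,(230,160,330,260),5,it)[:600]][:1]+[cv2.copyMakeBorder(ov(sd,(240,170,330,260),4.5,it),0,195,0,0,cv2.BORDER_CONSTANT)]); cv2.imwrite('pics/o22.png',o[:,:,::-1])
print(o.shape)
```

```text
23.3 [ 0.5289 -0.0072  0.0793] 0.038544356042699984 [-0.2735  1.0229 -0.5915] (400, 551, 3)
(600, 805, 3)
```

View pics/o22.png

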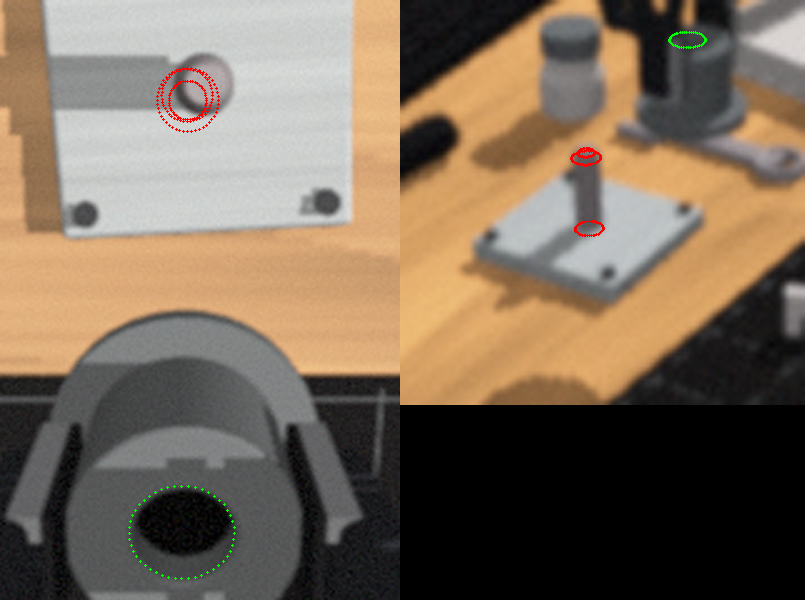

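Run:
```python
from h import *
s=pickle.load(open('w22.pkl','rb'));sd=pickle.load(open('s22.pkl','rb'));t=snap('top','t22')
sp=(.6005,-.0130)
it=[(sp,.0045,.058,(255,0,0)),(sp,.0075,.055,(0,255,0)),(sp,.0075,.012,(0,0,255))]
P=lambda im:cv2.copyMakeBorder(im,0,400-im.shape[0],0,0,cv2.BORDER_CONSTANT)
o=np.hstack([ov(s,(290,90,345,140),8,it)[:400],ov(sd,(265,180,301,230),8,it)[:400]]); cv2.imwrite('pics/o23.png',o[:,:,::-1]); print(o.shape)
```

```text
(400, 728, 3)
```

View pics/o23.png

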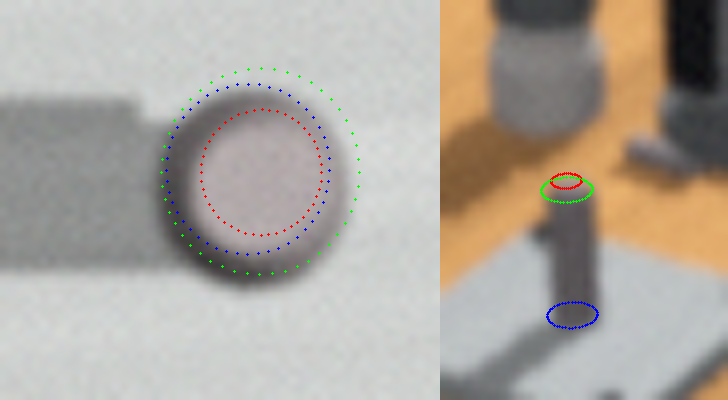

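>>> send_rows(
  motion=[
    {"x": 0.035,"y": -0.0026,"z": 0,"wx": 0,"wy": 0,"wz": 0,"jaw": -1},
    {"x": 0.0695,"y": -0.0052,"z": 0,"wx": 0,"wy": 0,"wz": 0,"jaw": -1},
    {"x": 0.0695,"y": -0.0052,"z": -0.015,"wx": 0,"wy": 0,"wz": 0,"jaw": -1},
    {"x": 0.0695,"y": -0.0052,"z": -0.03,"wx": 0,"wy": 0,"wz": 0,"jaw": -1},
    {"x": 0.0695,"y": -0.0052,"z": -0.035,"wx": 0,"wy": 0,"wz": 0,"jaw": -1},
  ],
)

```text
time: 23.98
tool_pos: [0.5967, -0.0125, 0.0424]
eef_rot: [2.22, -2.219, -0.006]
ft_force: [0.5, -0.7, -0.5]
width: 0.039
```

>>> send_rows(
  motion=[
    {"x": 0,"y": 0,"z": 0,"wx": 0,"wy": 0,"wz": 0,"jaw": -1},
    {"x": 0,"y": 0,"z": 0,"wx": 0,"wy": 0,"wz": 0,"jaw": -1},
  ],
)

```text
time: 24.22
tool_pos: [0.5995, -0.0131, 0.0456]
eef_rot: [-2.221, 2.221, -0.001]
ft_force: [0.4, -0.2, -0.2]
width: 0.0386
```

Run:
```python
from h import *
s,sd=look('24',(240,160,380,340),(240,150,320,250))
st=get_state()
sp=(.599,-.0126); h=st['tool_pos']; zb=h[2]+.0225
it=[(sp,.0075,.055,(255,0,0)),(sp,.0075,.012,(255,0,0)),(h,.028,zb,(0,255,0)),(h,.0087,zb+.04,(0,255,0))]
o=np.hstack([ov(s,(240,160,380,320),3,it),cv2.resize(ov(sd,(235,150,315,250),4.8,it),None,fx=1,fy=1)]); cv2.imwrite('pics/o24.png',o[:,:,::-1])
```

```text
24.325 [ 0.5998 -0.0131  0.0458] 0.038537372945750346 [-0.2078 -0.5305 -0.751 ] (400, 631, 3)
```

View pics/o24.png

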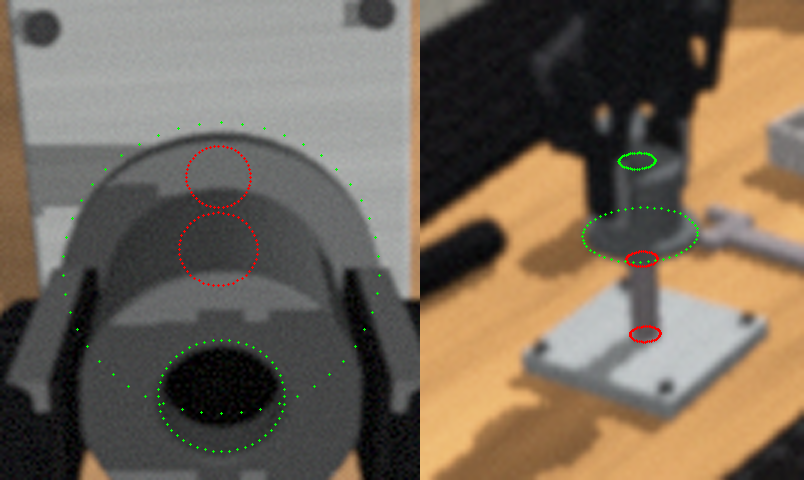

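>>> send_rows(
  motion=[
    {"x": 0,"y": 0,"z": -0.004,"wx": 0,"wy": 0,"wz": 0,"jaw": -1},
    {"x": 0,"y": 0,"z": -0.008,"wx": 0,"wy": 0,"wz": 0,"jaw": -1},
    {"x": 0,"y": 0,"z": -0.012,"wx": 0,"wy": 0,"wz": 0,"jaw": -1},
  ],
)

```text
time: 24.7
tool_pos: [0.5992, -0.0131, 0.0326]
eef_rot: [2.221, -2.221, -0.0]
ft_force: [-0.2, 0.6, -1.3]
width: 0.0392
```

>>> send_rows(
  motion=[
    {"x": 0,"y": 0,"z": -0.0015,"wx": 0,"wy": 0,"wz": 0,"jaw": -1},
    {"x": 0,"y": 0,"z": -0.003,"wx": 0,"wy": 0,"wz": 0,"jaw": -1},
    {"x": 0,"y": 0,"z": -0.004,"wx": 0,"wy": 0,"wz": 0,"jaw": -1},
  ],
)

```text
time: 25.08
tool_pos: [0.5994, -0.0131, 0.029]
eef_rot: [-2.221, 2.222, -0.0]
ft_force: [-0.7, 0.4, -1.1]
width: 0.0387
```

>>> send_rows(
  motion=[
    {"x": 0,"y": 0,"z": -0.004,"wx": 0,"wy": 0,"wz": 0,"jaw": -1},
    {"x": 0,"y": 0,"z": -0.008,"wx": 0,"wy": 0,"wz": 0,"jaw": -1},
    {"x": 0,"y": 0,"z": -0.012,"wx": 0,"wy": 0,"wz": 0,"jaw": -1},
    {"x": 0,"y": 0,"z": -0.016,"wx": 0,"wy": 0,"wz": 0,"jaw": -1},
  ],
)

```text
time: 25.58
tool_pos: [0.5993, -0.013, 0.0126]
eef_rot: [2.221, -2.222, -0.0]
ft_force: [-0.4, 0.6, -0.7]
width: 0.0386
```

>>> send_rows(
  motion=[
    {"x": 0,"y": 0,"z": -0.005,"wx": 0,"wy": 0,"wz": 0,"jaw": -1},
    {"x": 0,"y": 0,"z": -0.01,"wx": 0,"wy": 0,"wz": 0,"jaw": -1},
    {"x": 0,"y": 0,"z": -0.015,"wx": 0,"wy": 0,"wz": 0,"jaw": -1},
    {"x": 0,"y": 0,"z": -0.018,"wx": 0,"wy": 0,"wz": 0,"jaw": -1},
  ],
)

```text
time: 26.08
tool_pos: [0.5992, -0.0131, -0.0054]
eef_rot: [2.221, -2.222, -0.0]
ft_force: [-0.2, -0.3, -0.2]
width: 0.0387
```

>>> send_rows(
  motion=[
    {"x": 0,"y": 0,"z": -0.002,"wx": 0,"wy": 0,"wz": 0,"jaw": -1},
    {"x": 0,"y": 0,"z": -0.004,"wx": 0,"wy": 0,"wz": 0,"jaw": -1},
    {"x": 0,"y": 0,"z": -0.004,"wx": 0,"wy": 0,"wz": 0,"jaw": -1},
  ],
)

```text
time: 26.45
tool_pos: [0.5993, -0.0131, -0.0091]
eef_rot: [2.221, -2.222, -0.0]
ft_force: [-0.1, 0.5, -0.5]
width: 0.0385
```

>>> send_rows(
  motion=[
    {"x": 0,"y": 0,"z": -0.001,"wx": 0,"wy": 0,"wz": 0,"jaw": -1},
    {"x": 0,"y": 0,"z": -0.0015,"wx": 0,"wy": 0,"wz": 0,"jaw": -1},
  ],
)

```text
time: 26.7
tool_pos: [0.5995, -0.013, -0.0102]
eef_rot: [-2.221, 2.221, -0.0]
ft_force: [-0.5, -0.1, 0.7]
width: 0.0385
```

>>> send_rows(
  motion=[
    {"x": 0,"y": 0,"z": -0.0007,"wx": 0,"wy": 0,"wz": 0,"jaw": -1},
    {"x": 0,"y": 0,"z": -0.0007,"wx": 0,"wy": 0,"wz": 0,"jaw": -1},
  ],
)

```text
time: 26.95
tool_pos: [0.5995, -0.0131, -0.0103]
eef_rot: [2.221, -2.222, 0.0]
ft_force: [-3.8, -0.1, 4.8]
width: 0.0388
```

>>> send_rows(
  motion=[
    {"x": 0,"y": 0,"z": 0,"wx": 0,"wy": 0,"wz": 0,"jaw": 0.3},
    {"x": 0,"y": 0,"z": 0,"wx": 0,"wy": 0,"wz": 0,"jaw": 0.3},
    {"x": 0,"y": 0,"z": 0,"wx": 0,"wy": 0,"wz": 0,"jaw": 0.3},
    {"x": 0,"y": 0,"z": 0.02,"wx": 0,"wy": 0,"wz": 0,"jaw": 0.3},
    {"x": 0,"y": 0,"z": 0.045,"wx": 0,"wy": 0,"wz": 0,"jaw": 0.3},
  ],
)

```text
time: 27.58
tool_pos: [0.5992, -0.013, 0.0348]
eef_rot: [2.221, -2.221, -0.001]
ft_force: [-0.1, -0.2, -0.4]
width: 0.0557
```

>>> send_rows(
  motion=[
    {"x": 0,"y": 0,"z": 0.045,"wx": 0,"wy": 0,"wz": 0,"jaw": 0.3},
    {"x": -0.045,"y": -0.025,"z": 0.07,"wx": 0,"wy": 0,"wz": 0,"jaw": 0.3},
    {"x": -0.09,"y": -0.05,"z": 0.07,"wx": 0,"wy": 0,"wz": 0,"jaw": 0.3},
    {"x": -0.135,"y": -0.075,"z": 0.07,"wx": 0,"wy": 0,"wz": 0,"jaw": 0.3},
    {"x": -0.177,"y": -0.097,"z": 0.07,"wx": 0,"wy": 0,"wz": 0,"jaw": 0.3},
  ],
)

```text
time: 28.2
tool_pos: [0.4215, -0.1109, 0.1054]
eef_rot: [-2.221, 2.221, -0.004]
ft_force: [0.2, -0.6, -0.2]
width: 0.0556
```

>>> send_rows(
  motion=[
    {"x": 0,"y": 0,"z": -0.03,"wx": 0,"wy": 0,"wz": 0,"jaw": 0.3},
    {"x": 0,"y": 0,"z": -0.045,"wx": 0,"wy": 0,"wz": 0,"jaw": 0.3},
    {"x": 0,"y": 0,"z": -0.045,"wx": 0,"wy": 0,"wz": 0,"jaw": 0.3},
    {"x": 0,"y": 0,"z": -0.045,"wx": 0,"wy": 0,"wz": 0,"jaw": 0.3},
  ],
)

```text
time: 28.7
tool_pos: [0.4233, -0.1101, 0.0597]
eef_rot: [-2.222, 2.221, -0.001]
ft_force: [-0.4, -0.0, -0.0]
width: 0.0557
```

Run:
```python
from h import *
s,sd=look('25',(180,100,440,360),(250,130,420,290))
st=get_state(); h=(.4228,-.110)
it=[(h,.028,.009,(255,0,0)),(h,.020,.043,(0,255,0)),(h,.0087,.043,(0,255,0))]
o=np.hstack([ov(s,(180,110,440,310),2,it),cv2.resize(ov(sd,(330,160,390,260),4,it),None,fx=1,fy=1)]); cv2.imwrite('pics/o25.png',o[:,:,::-1]);print(o.shape)
```

```text
28.8 [ 0.4234 -0.1102  0.0598] 0.055793839614669154 [-0.1432 -0.4381  0.8829] (388, 800, 3)
(400, 760, 3)
```

View pics/o25.png

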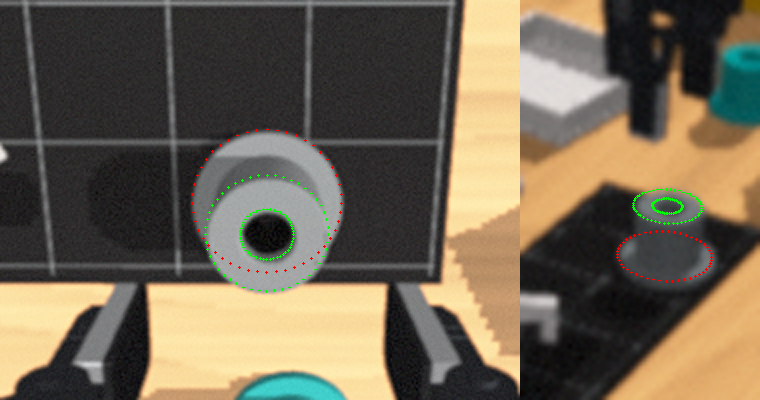

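View pics/s25.png

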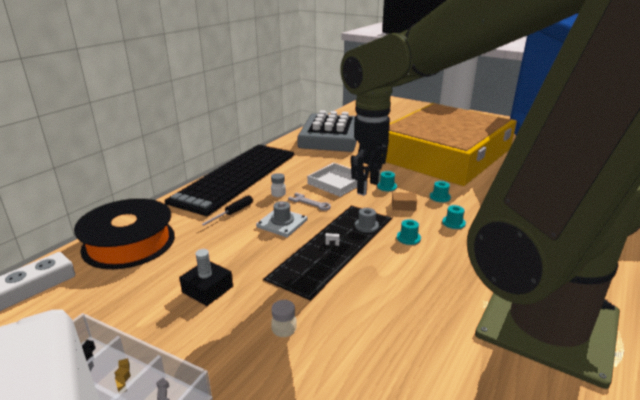

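>>> send_rows(
  motion=[
    {"x": -0.0005,"y": 0,"z": -0.02,"wx": 0,"wy": 0,"wz": 0,"jaw": 0.3},
    {"x": -0.0005,"y": 0,"z": -0.04,"wx": 0,"wy": 0,"wz": 0,"jaw": 0.3},
    {"x": -0.0005,"y": 0,"z": -0.06,"wx": 0,"wy": 0,"wz": 0,"jaw": 0.3},
    {"x": -0.0005,"y": 0,"z": -0.072,"wx": 0,"wy": 0,"wz": 0,"jaw": 0.3},
    {"x": -0.0005,"y": 0,"z": -0.0785,"wx": 0,"wy": 0,"wz": 0,"jaw": 0.3},
  ],
)

```text
time: 29.42
tool_pos: [0.4221, -0.11, -0.0199]
eef_rot: [2.221, -2.221, -0.0]
ft_force: [0.8, -0.6, 0.0]
width: 0.0559
```

>>> send_rows(
  motion=[
    {"x": 0,"y": 0,"z": 0,"wx": 0,"wy": 0,"wz": 0,"jaw": 0.3},
    {"x": 0,"y": 0,"z": 0,"wx": 0,"wy": 0,"wz": 0,"jaw": -1},
    {"x": 0,"y": 0,"z": 0,"wx": 0,"wy": 0,"wz": 0,"jaw": -1},
    {"x": 0,"y": 0,"z": 0,"wx": 0,"wy": 0,"wz": 0,"jaw": -1},
  ],
)

```text
time: 29.92
tool_pos: [0.4229, -0.1104, -0.0185]
eef_rot: [-2.221, 2.221, -0.003]
ft_force: [-1.1, 0.1, 6.0]
width: 0.0387
```

>>> send_rows(
  motion=[
    {"x": 0,"y": 0,"z": 0.006,"wx": 0,"wy": 0,"wz": 0,"jaw": -1},
    {"x": 0,"y": 0,"z": 0.02,"wx": 0,"wy": 0,"wz": 0,"jaw": -1},
    {"x": 0,"y": 0,"z": 0.04,"wx": 0,"wy": 0,"wz": 0,"jaw": -1},
    {"x": 0,"y": 0,"z": 0.065,"wx": 0,"wy": 0,"wz": 0,"jaw": -1},
    {"x": 0,"y": 0,"z": 0.08,"wx": 0,"wy": 0,"wz": 0,"jaw": -1},
  ],
)

```text
time: 30.55
tool_pos: [0.4225, -0.1103, 0.0622]
eef_rot: [-2.221, 2.221, -0.003]
ft_force: [0.4, 0.1, -0.1]
width: 0.0387
```

Run:
```python
from h import *
s,sd=look('26',(60,0,640,400),(250,130,420,290))
for m in boxes_of('wrist','tray_floor')[:3]: print(m['score'],m['at'])
```

```text
30.65 [ 0.4234 -0.1107  0.0626] 0.03867601229713291 [-0.667  -0.5855 -1.2766] (318, 800, 3)
0.56 [0.5496, -0.2716, 0.0081]
```

View pics/L26.png

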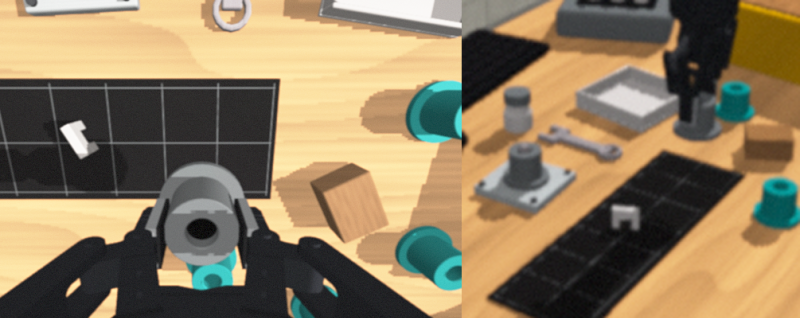

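>>> send_rows(
  motion=[
    {"x": 0.036,"y": -0.033,"z": 0,"wx": 0,"wy": 0,"wz": 0,"jaw": -1},
    {"x": 0.072,"y": -0.067,"z": 0,"wx": 0,"wy": 0,"wz": 0,"jaw": -1},
    {"x": 0.108,"y": -0.1,"z": 0,"wx": 0,"wy": 0,"wz": 0,"jaw": -1},
    {"x": 0.144,"y": -0.133,"z": 0,"wx": 0,"wy": 0,"wz": 0,"jaw": -1},
    {"x": 0.18,"y": -0.1665,"z": 0,"wx": 0,"wy": 0,"wz": 0,"jaw": -1},
  ],
)

```text
time: 31.32
tool_pos: [0.602, -0.2771, 0.0581]
eef_rot: [2.221, -2.221, -0.005]
ft_force: [0.6, -0.2, -1.4]
width: 0.0388
```

>>> send_rows(
  motion=[
    {"x": 0,"y": 0,"z": -0.01,"wx": 0,"wy": 0,"wz": 0,"jaw": -1},
    {"x": 0,"y": 0,"z": -0.02,"wx": 0,"wy": 0,"wz": 0,"jaw": -1},
    {"x": 0,"y": 0,"z": -0.02,"wx": 0,"wy": 0,"wz": 0,"jaw": -1},
  ],
)

```text
time: 31.7
tool_pos: [0.5995, -0.2748, 0.0376]
eef_rot: [2.221, -2.22, -0.008]
ft_force: [-0.9, -0.1, -0.7]
width: 0.0385
```

Run:
```python
from h import *
s,sd=look('27',(100,0,500,400),(270,100,420,250))
```

```text
31.8 [ 0.601  -0.2756  0.0398] 0.03844566429018605 [-0.2681 -2.0101 -0.6042] (400, 800, 3)
```

View pics/L27.png

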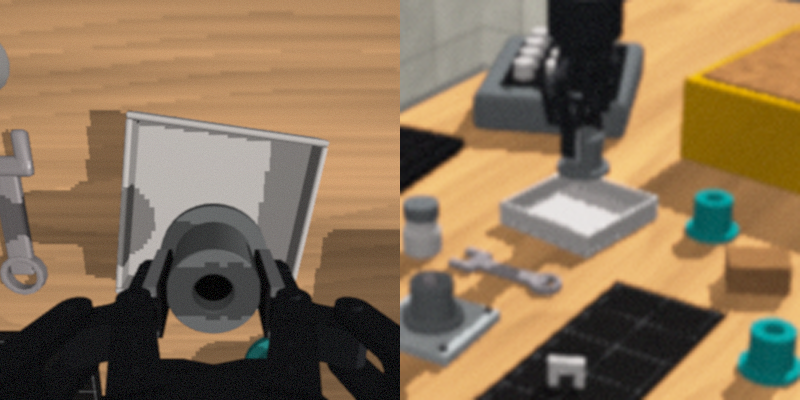

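Run:
```python
from h import *
s=pickle.load(open('w27.pkl','rb'))
a=back(s,228,113,.025)[:2];b=back(s,426,143,.025)[:2]
e=b-a;L=np.linalg.norm(e);e/=L;n=np.array([e[1],-e[0]]); n=n if n[0]<0 else -n
print(a,b,L,np.degrees(np.arctan2(e[0],-e[1])),'center',(a+b)/2+n*.06,get_state()['tool_pos'])
```

```text
[ 0.6701 -0.2259] [ 0.6532 -0.3412] 0.11656143557827381 -8.35418496940765 center [ 0.6023 -0.2748] [ 0.601  -0.2756  0.0398]
```

>>> send_rows(
  motion=[
    {"x": 0,"y": 0,"z": -0.015,"wx": 0,"wy": 0,"wz": 0,"jaw": -1},
    {"x": 0,"y": 0,"z": -0.03,"wx": 0,"wy": 0,"wz": 0,"jaw": -1},
    {"x": 0,"y": 0,"z": -0.042,"wx": 0,"wy": 0,"wz": 0,"jaw": -1},
    {"x": 0,"y": 0,"z": -0.05,"wx": 0,"wy": 0,"wz": 0,"jaw": -1},
    {"x": 0,"y": 0,"z": -0.054,"wx": 0,"wy": 0,"wz": 0,"jaw": -1},
  ],
)

```text
time: 32.42
tool_pos: [0.6015, -0.2764, -0.0146]
eef_rot: [2.221, -2.222, -0.002]
ft_force: [0.1, 0.5, -0.2]
width: 0.0388
```

>>> send_rows(
  motion=[
    {"x": 0,"y": 0,"z": -0.001,"wx": 0,"wy": 0,"wz": 0,"jaw": -1},
    {"x": 0,"y": 0,"z": -0.002,"wx": 0,"wy": 0,"wz": 0,"jaw": -1},
  ],
)

```text
time: 32.67
tool_pos: [0.6023, -0.2769, -0.0152]
eef_rot: [-2.221, 2.222, -0.002]
ft_force: [-0.4, -0.6, -1.3]
width: 0.0391
```

>>> send_rows(
  motion=[
    {"x": 0,"y": 0,"z": -0.001,"wx": 0,"wy": 0,"wz": 0,"jaw": -1},
    {"x": 0,"y": 0,"z": -0.001,"wx": 0,"wy": 0,"wz": 0,"jaw": -1},
  ],
)

```text
time: 32.92
tool_pos: [0.602, -0.2766, -0.0165]
eef_rot: [-2.221, 2.222, -0.0]
ft_force: [0.1, 0.4, -1.1]
width: 0.0386
```

>>> send_rows(
  motion=[
    {"x": 0,"y": 0,"z": -0.001,"wx": 0,"wy": 0,"wz": 0,"jaw": -1},
    {"x": 0,"y": 0,"z": -0.001,"wx": 0,"wy": 0,"wz": 0,"jaw": -1},
  ],
)

```text
time: 33.17
tool_pos: [0.6021, -0.2767, -0.0174]
eef_rot: [-2.221, 2.222, -0.001]
ft_force: [-0.1, 0.4, 0.2]
width: 0.0387
```

>>> send_rows(
  motion=[
    {"x": 0,"y": 0,"z": -0.0008,"wx": 0,"wy": 0,"wz": 0,"jaw": -1},
    {"x": 0,"y": 0,"z": -0.0008,"wx": 0,"wy": 0,"wz": 0,"jaw": -1},
  ],
)

```text
time: 33.42
tool_pos: [0.602, -0.2767, -0.0175]
eef_rot: [2.221, -2.222, 0.0]
ft_force: [-2.6, 1.0, 5.1]
width: 0.0383
```

Contact came at the expected height with about 5 N. I'll release with a modest opening and rise straight up.

>>> send_rows(
  motion=[
    {"x": 0,"y": 0,"z": 0,"wx": 0,"wy": 0,"wz": 0,"jaw": 0.2},
    {"x": 0,"y": 0,"z": 0,"wx": 0,"wy": 0,"wz": 0,"jaw": 0.2},
    {"x": 0,"y": 0,"z": 0,"wx": 0,"wy": 0,"wz": 0,"jaw": 0.2},
    {"x": 0,"y": 0,"z": 0.02,"wx": 0,"wy": 0,"wz": 0,"jaw": 0.2},
    {"x": 0,"y": 0,"z": 0.045,"wx": 0,"wy": 0,"wz": 0,"jaw": 0.2},
  ],
)

```text
time: 34.05
tool_pos: [0.6017, -0.2765, 0.0275]
eef_rot: [2.221, -2.222, -0.001]
ft_force: [0.2, 0.1, 0.2]
width: 0.0514
```

>>> send_rows(
  motion=[
    {"x": 0,"y": 0,"z": 0.03,"wx": 0,"wy": 0,"wz": 0,"jaw": 0.2},
    {"x": 0,"y": 0,"z": 0.06,"wx": 0,"wy": 0,"wz": 0,"jaw": 0.2},
    {"x": 0,"y": 0,"z": 0.11,"wx": 0,"wy": 0,"wz": 0,"jaw": 0.2},
    {"x": -0.06,"y": 0,"z": 0.13,"wx": 0,"wy": 0,"wz": 0,"jaw": 0.2},
    {"x": -0.12,"y": 0,"z": 0.14,"wx": 0,"wy": 0,"wz": 0,"jaw": 0.2},
  ],
)

```text
time: 34.67
tool_pos: [0.482, -0.2773, 0.1704]
eef_rot: [-2.222, 2.22, -0.008]
ft_force: [-0.4, -1.3, 1.1]
width: 0.0512
```

Run:
```python
from h import *
s,sd=look('28',(60,0,560,400),(170,120,420,320))
t=snap('top','t28'); cv2.imwrite('pics/tc28.png',cv2.resize(t['image'][120:260,200:460],None,fx=3,fy=3,interpolation=cv2.INTER_CUBIC)[:,:,::-1])
```

```text
34.775 [ 0.4782 -0.2764  0.1687] 0.05126555826051453 [ 0.2704 -0.0739 -1.3539] (320, 800, 3)
```

View pics/L28.png

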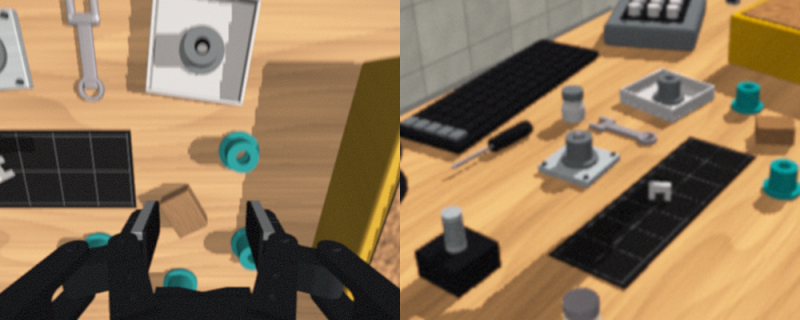

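View pics/tc28.png

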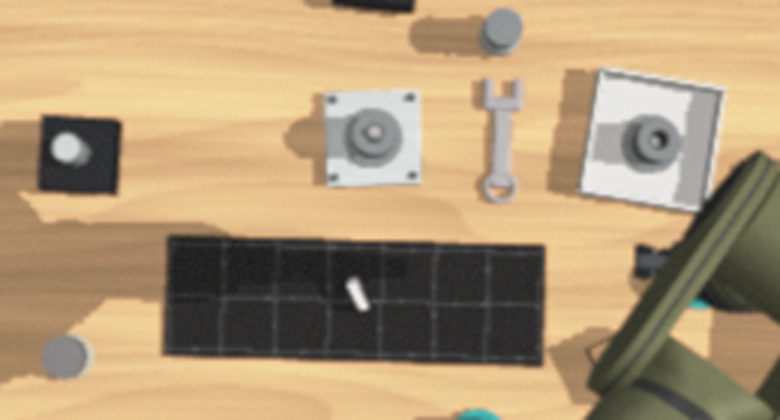

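The pictures show the gauge standing in its stand at crop (70,150), the good hub on the axle with the spindle showing at (373,133), and the other hub upright in the tray at (653,140), its bore visibly stepped. The bystanders haven't moved, so I'm handing the job in.

```bash
python3 -c "
from h import *
print(arm.sign_off()); print(get_state()['time'])"
```

```text
the job is handed in; nothing more can be done
None
the job is handed in; nothing more can be done
```

The job is done and handed in after about 35 s of the 72 s allowed; `sign_off` reports no verdict.

**What I did**
- **Gauging:** I lowered the gauge into the grey hub at about (0.470, 0.072). It went in to its shoulder with no resistance, then met a firm stop at the expected height. The force there was about 10 N.
- **Second hub:** I did not gauge it, because the first hub proved good. I took it as the tight one because one hub is always good. In the last pictures its bore also shows a step.
- **Placing:** I put the gauge back in its stand. I threaded the good hub onto the spindle until it met the base at the predicted height, at about 5 N. I stood the tight hub in the middle of the scrap tray, also about 5 N at contact.

**Last checks**
- The side, top and wrist pictures show the gauge upright with its shoulder on the stand. The spindle tip stands out above the good hub, and the other hub is upright inside the tray.
- No bystander or turquoise look-alike appears to have been touched, and the gripper was clear of everything.

**What disagreed**
- The fingertips really sit about 38 mm above the tool position the robot reports. I set the grasp heights from the pictures and from contact instead.
- The cameras disagreed by 2–3 mm on some positions. I corrected for this from close wrist views.
- My first move calls were refused because their rows left out some keys. The arm had not moved.

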